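# Unstack the egg cups onto their saucers

## Robot

A 6-joint arm with a two-finger parallel gripper is mounted at the origin on the work surface. World frame = base frame: x ahead of the robot, y to its left, z up, the work surface at z = 0. Lengths are in m, angles in rad, forces in N, time in s.
With the tool pointing down it reaches from about 0.3 to 0.875 m from the base axis. Payload 6.4 kg.
Tool frame: the origin (TCP) lies at the very end of the fingers, on their centre line; the grasp point (between the pads) lies 19 mm behind it; z points along the fingers, y is the direction in which the jaws open and shut (so a half turn about z gives the same grasp; the last joint's range is limited). The gripper opens to 85 mm and grips with 20 to 120 N. Pads are 22 mm wide; open, the fingers measure 114 mm over their backs; the gripper's body (76 mm by 85 mm) begins 54 mm behind the grasp point. The pads swing forward as they close: fully open they stand 13 mm farther back than shut.
Start: joints at [0.98, 0.181, 1.607, -0, 1.354, -0.206], TCP at [0.216, 0.533, 0.201] pointing down, gripper open.
Joint ranges: [-2.99, 2.99], [-0.89, 2.07], [0.3, 2.58], [-1.14, 4.28], [0, 2.63], [-3.12, 3.12]. Speed limits (rad/s): [2.57, 2.57, 3.01, 3.14, 3.14, 3.14].

## Interface

Orientations are given as [roll, pitch, yaw] about the fixed x, y, z axes, in that order (R = Rz(yaw) Ry(pitch) Rx(roll)).
In Python, from station import env gives the robot as it stands.
- The arm moves only by the tool play_rows, never from a script. Its argument "commands" is a list of rows, each an object with "translation": the shift along the tool's x, y, z each as a share of 0.05 m, from -1 to 1, a list of three; "rotation": the turn, a rotation vector about the tool's x, y, z each as a share of 8 degrees, from -1 to 1, a list of three. In form: [{"translation": [tx, ty, tz], "rotation": [ax, ay, az]}, ...]. A call has 1 to 10 rows; each row shifts and turns the commanded pose from where the row before left it, along the tool's axes as they then stand; what a row does not reach is not made up. A row lasts 1/8 s, in which the tool goes at most 62.5 mm and 10.7 degrees, less where a joint would pass 70% of its speed; a pose out of reach is approached as far as the arm can. A call with a number of a shift or a turn outside -1 to 1 is refused whole. A call with a gripper value outside its range is refused whole. "grip" is the gripper's target within -1 to 1 (shut at 1, half-way at 0, fully open at -1), set as the call begins (left out, the last holds). The fingers move at their own pace and stop on an object; "grip_force" is the grip in N (left out, the last holds). Time passes only in rows, so rows that do not move let the fingers close. It gives the time, the measured TCP pose, the force and the opening at its end, in the units of the state.
- env.observe(): the state, without advancing time (a new reading comes with each control period).
- env.snapshot(name): name is "scene" or "top" or "wrist"; returns the picture (420x560x3 uint8, red, green, blue); there is no depth.
- env.camera_model(name): a dict with "fovy" (degrees; the focal length in pixels is half the picture's height over the tangent of half this angle, whatever the lens; pixels are square), "cx", "cy" (the principal point, pixels), "R" (3x3) and "t" (3): a world point X has camera coordinates R X + t. Camera axes: x right, y down, z forward; pixel columns grow to the right and rows downward; lengths in m; the calibration is good to about 2 mm. The wrist camera is an equidistant fisheye: a pixel r from the principal point sees the ray r / f radians off the axis. A picture is of the moment at which its call begins: read the wrist's pose just before it. camera_model takes no time and is no camera call; for the wrist camera it gives the pose at the moment of the call.
- env.job_done(): hands the job in, once; it reports no verdict.
The state is a dict: "clock": time; "joint_pos": joint angles; "qd": joint speeds; "effort": joint torques, N m; "tool_pos": TCP position; "orientation": TCP orientation; "force": force on the tool from outside, world axes, zero at the start; "torque": the same for the moment, N m; "finger_gap": finger opening in m.
Only numpy, scipy, OpenCV 4.12 (cv2) and the standard library are available. Lean on these libraries where they do the work, as an engineer would, in place of code of your own. Each camera call takes 0.05 s, during which the arm holds its last target.

## Task

Take the stack of egg cups apart and stand each cup upright in the middle of the saucer of its own colour. Pile the two wooden spacer boards on the black rubber pad, one on top of the other, centred and lying along the pad. Do not tip any cup over, and leave the screw-top container where it is.

Things in the scene. Friction and masses are not known exactly. Their poses are not given: they have to be found in the camera images.
- cup_blue_mid (a point): blue ceramic egg cup, straight-sided, open, 54 mm in diameter (49 at the foot), 50 mm high, about 90 g; lower tier, on a white board 8 mm thick beside the green cup (34 mm gap), under one end of the dark spacer; the ends vary. Fingers closing across the dark spacer's length have room. The point is on its axis half-way up (25 mm above its foot); z is up out of the mouth
- cup_green_mid (a point): green ceramic egg cup, straight-sided, open, 54 mm in diameter (49 at the foot), 50 mm high, about 90 g; lower tier, on a white board 8 mm thick beside the blue cup (34 mm gap), under one end of the dark spacer; the ends vary. Fingers closing across the dark spacer's length have room. The point is on its axis half-way up (25 mm above its foot); z is up out of the mouth
- cup_yellow_mid (a point): yellow ceramic egg cup, straight-sided, open, 54 mm in diameter (49 at the foot), 50 mm high, about 90 g; on the upper tier, standing on the middle of the dark spacer, with the light spacer lying across its rim. The point is on its axis half-way up (25 mm above its foot); z is up out of the mouth
- spacer_light_mid (a point): light wooden spacer board, flat bar 100 mm long (its x axis), 32 mm wide (y), 14 mm thick (z), about 40 g; pale wood; at the start the top of the stack, lying crosswise on the yellow cup's rim, so its long axis is square to the dark spacer's. The cup's rim is right beneath its underside: keep the fingertips above the underside. The point is its centre (7 mm above its underside)
- spacer_dark_mid (a point): dark wooden spacer board, flat bar 118 mm long (its x axis), 32 mm wide (y), 14 mm thick (z), about 40 g; dark brown wood; at the start bridging the rims of the blue and green cups, with the yellow cup standing on its middle. The point is its centre (7 mm above its underside)
- saucer_blue_top (a point): blue round saucer with a thin white circle on it, fixed, 92 mm in diameter, 8 mm high, flat on top; the point is the centre of its top face. The three saucers change places
- saucer_green_top (a point): green round saucer with a thin white circle on it, fixed, 92 mm in diameter, 8 mm high, flat on top; the point is the centre of its top face. The three saucers change places
- saucer_yellow_top (a point): yellow round saucer with a thin white circle on it, fixed, 92 mm in diameter, 8 mm high, flat on top; the point is the centre of its top face. The three saucers change places
- pad_top (a point): flat black rubber pad fixed to the trolley, 150 mm long (its x axis), 62 mm wide (y), 5 mm thick; the point is the centre of its top face. It lies on the left or the right of the trolley, the stack on the other side
- container_mid (a point): closed white screw-top plastic container with a blue lid, 60 mm in diameter, 85 mm high, loose; it is not part of the job and stays where it is. The point is on its axis half-way up
Things that resemble listed ones, but are neither listed nor needed, are in the scene too. Of the things like the part that bears spacer_light_mid, leave any that is grey; of the rest the smaller one is meant. Of the things shaped like the part that bears spacer_dark_mid, the dark wooden one is meant.

How it is judged:
At the end, for the whole second after the job is handed in: Each cup is upright (0.1 rad) on its own colour's saucer, within 12 mm of its centre; both spacers lie flat on the pad, one on the other (either order), each centre within 15 mm of the pad's centre and its length within 0.26 rad of the pad's; all at rest (horizontal distance between cup_blue_mid and saucer_blue_top below 0.012 m and angle between each of cup_blue_mid, cup_green_mid, cup_yellow_mid, spacer_light_mid, spacer_dark_mid's own z axis and vertical below 0.1 rad and z of cup_blue_mid in the frame of saucer_blue_top between 0.021 and 0.029 m and linear speed of each of cup_blue, cup_green, cup_yellow, spacer_light, spacer_dark below 0.02 m/s and horizontal distance between cup_green_mid and saucer_green_top below 0.012 m and z of cup_green_mid in the frame of saucer_green_top between 0.021 and 0.029 m and horizontal distance between cup_yellow_mid and saucer_yellow_top below 0.012 m and z of cup_yellow_mid in the frame of saucer_yellow_top between 0.021 and 0.029 m and horizontal distance between each of spacer_light_mid, spacer_dark_mid and pad_top below 0.015 m and angle between the x axis of each of spacer_light_mid, spacer_dark_mid and the x axis of pad_top, either way round below 0.26 rad and ((z of spacer_light_mid in the frame of pad_top between 0.003 and 0.011 m and z of spacer_dark_mid in the frame of pad_top between 0.017 and 0.025 m) or (z of spacer_dark_mid in the frame of pad_top between 0.003 and 0.011 m and z of spacer_light_mid in the frame of pad_top between 0.017 and 0.025 m))); the robot touches nothing.
It fails at once if the blue egg cup is tipped over (angle between cup_blue_mid's own z axis and vertical above 0.5 rad).
It fails at once if the green egg cup is tipped over (angle between cup_green_mid's own z axis and vertical above 0.5 rad).
It fails at once if the yellow egg cup is tipped over (angle between cup_yellow_mid's own z axis and vertical above 0.5 rad).
It fails at once if the screw-top container is pushed more than 30 mm away or knocked over (distance of container_mid from where it was at the start of the episode above 0.03 m or angle between container_mid's own z axis and vertical above 0.4 rad).
It also fails if it takes over 141 s, if anything falls off the work surface, if the arm or the gripper's body presses on something with over 40 N, if the wrist force passes 120 N, or if a joint passes its speed limit or range.

## Working session

There is one attempt and no reset: what is moved stays moved. The work goes in short steps, Python scripts to look and compute and a tool call to move; the robot and the scene stay as the last step left them, time stands still between calls to the robot, and variables do not carry over. Pictures are saved under pics/ and viewed, and the job is handed in when it is done.

Besides the shell and the picture viewer there is one more tool, called by a JSON object that holds its "fn" and its "kwargs", one argument or row to a line. play_rows: Moves the arm, as the interface text tells. Its arguments: {"type":"object","properties":{"commands":{"type":"array","items":{"type":"object","properties":{"translation":{"type":"array","items":{"type":"number","minimum":-1,"maximum":1}},"rotation":{"type":"array","items":{"type":"number","minimum":-1,"maximum":1}}}}},"grip":{"type":"number"},"grip_force":{"type":"number"}},"required":["commands"]}

```bash
ls; mkdir -p pics; cat > h.py <<'E'
import numpy as np, cv2
from station import env
def save(n,img,s=1): cv2.imwrite('pics/'+n+'.png',cv2.cvtColor(img,cv2.COLOR_RGB2BGR))
def ray(m,u,v,fish=False):
    f=210/np.tan(np.radians(m['fovy']/2)); R=np.array(m['R']);t=np.array(m['t'])
    x=(u-m['cx'])/f;y=(v-m['cy'])/f
    if fish:
        r=np.hypot(x,y); d=np.array([np.sin(r)*x/max(r,1e-9),np.sin(r)*y/max(r,1e-9),np.cos(r)])
    else: d=np.array([x,y,1.])
    return -R.T@t, R.T@d
def onz(m,u,v,z,fish=False):
    o,d=ray(m,u,v,fish); return o+d*(z-o[2])/d[2]
def proj(m,X,fish=False):
    f=210/np.tan(np.radians(m['fovy']/2)); c=np.array(m['R'])@np.array(X)+np.array(m['t'])
    if fish:
        r=np.hypot(c[0],c[1]); th=np.arctan2(r,c[2]); return m['cx']+f*th*c[0]/r, m['cy']+f*th*c[1]/r
    return m['cx']+f*c[0]/c[2], m['cy']+f*c[1]/c[2]
E
python3 - <<'E'
from h import *
for n in ['scene','top','wrist']:
    save(n+'0',env.snapshot(n)); m=env.camera_model(n); print(n,m['fovy'],m['cx'],m['cy'],-np.array(m['R']).T@m['t'],np.round(m['R'],3).tolist())
print(env.observe())
E
```

```text
pics
scene 54.24960116891213 282.2745892880543 215.41396871200843 [ 0.89246861 -0.44470073  0.68020608] [[0.786, 0.618, 0.006], [0.418, -0.524, -0.742], [-0.456, 0.586, -0.67]]
top 46.33156505956053 274.67415738718705 206.91274023471735 [0.42625073 0.07816832 1.30995947] [[0.01, -1.0, 0.015], [-0.999, -0.011, -0.051], [0.051, -0.014, -0.999]]
wrist 65.70646984690485 278.68957005294084 208.92329155392935 [0.14063416 0.56343953 0.37243772] [[0.375, 0.927, -0.001], [0.88, -0.355, 0.316], [0.292, -0.119, -0.949]]
{'clock': 0.15, 'joint_pos': array([ 9.79704440e-01,  1.81385105e-01,  1.60774021e+00, -2.73824520e-05,
        1.35378453e+00, -2.06292331e-01]), 'qd': array([ 0.00031846, -0.00238156, -0.00377179,  0.00219273,  0.00049167,
       -0.00091185]), 'effort': array([ 1.57146693e-03, -4.45258570e+01, -3.51692569e+01, -1.65316860e-04,
        5.84893613e-03,  6.06914114e-05]), 'tool_pos': array([0.21557663, 0.53258214, 0.19990127]), 'orientation': array([-3.14029792e+00, -2.43637220e-04,  2.75679885e+00]), 'force': array([ 0.96625408, -0.46163525,  0.42407019]), 'torque': array([-0.02853572,  0.01373377,  0.00698596]), 'finger_gap': 0.08544839457902086}
```

View pics/scene0.png

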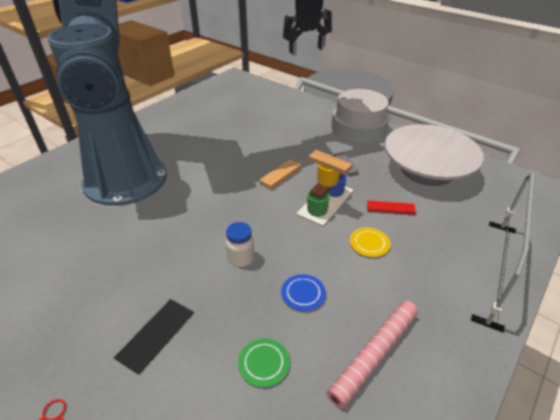

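View pics/top0.png

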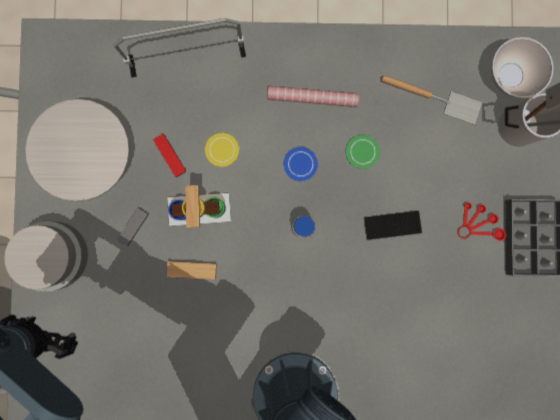

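View pics/wrist0.png

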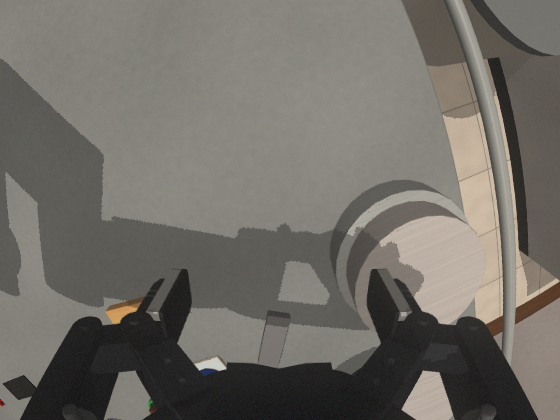

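Top view: the stack is around (195,208). The pad is at (393,224), the container at (304,226), and the yellow, blue and green saucers at (222,150), (300,163) and (363,151). Things that could be taken for the light spacer are the bar on top of the stack (192,206), a wooden bar on the table (191,270), a grey bar (135,225) and a red bar (169,155). I'll check with crops.

```bash
python3 - <<'E'
from h import *
t=cv2.cvtColor(cv2.imread('pics/top0.png'),cv2.COLOR_BGR2RGB)
s=cv2.cvtColor(cv2.imread('pics/scene0.png'),cv2.COLOR_BGR2RGB)
a=cv2.resize(t[165:285,115:255],None,fx=5.5,fy=5,interpolation=cv2.INTER_CUBIC)[:600]
a=cv2.resize(t[170:290,120:250],None,fx=3,fy=3,interpolation=cv2.INTER_CUBIC)
b=cv2.resize(s[140:230,255:365],None,fx=3.6,fy=4,interpolation=cv2.INTER_CUBIC)
b=cv2.resize(s[140:230,255:365],None,fx=3.6,fy=3.6,interpolation=cv2.INTER_CUBIC)
b=cv2.copyMakeBorder(b,0,a.shape[0]-b.shape[0],0,0,cv2.BORDER_CONSTANT)
save('crop0',np.hstack([a,b])); print(np.hstack([a,b]).shape)
E
```

```text
(360, 786, 3)
```

View pics/crop0.png

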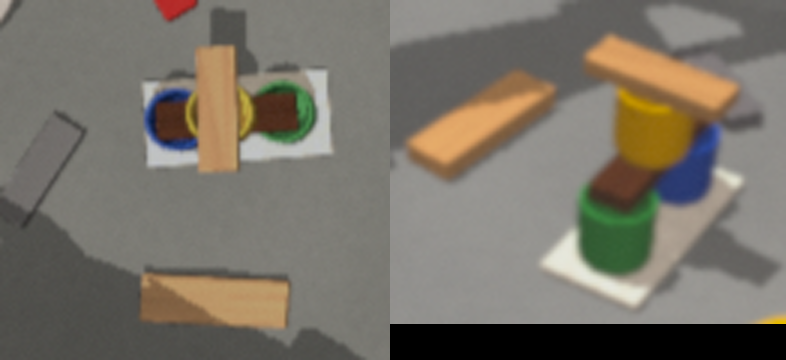

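The crops show the light bar on top, with the yellow cup under it and the dark bar bridging blue (left, +y) and green (right). The table bar is the bigger decoy. Next I'll measure with masks.

```bash
cat > meas.py <<'E'
from h import *
RNG={'blue':((105,130,60),(125,255,255)),'green':((50,120,40),(80,255,255)),'yellow':((20,180,120),(30,255,255)),'wood':((8,90,120),(19,190,255)),'white':((0,0,190),(179,40,255)),'black':((0,0,0),(179,90,45)),'dark':((0,90,25),(15,255,110))}
def blobs(img,c,roi=None,mina=40):
    h=cv2.cvtColor(img,cv2.COLOR_RGB2HSV); k=cv2.inRange(h,*map(np.array,RNG[c]))
    if roi: z=np.zeros_like(k); x0,y0,x1,y1=roi; z[y0:y1,x0:x1]=k[y0:y1,x0:x1]; k=z
    cs,_=cv2.findContours(k,cv2.RETR_EXTERNAL,cv2.CHAIN_APPROX_NONE)
    return sorted([q for q in cs if cv2.contourArea(q)>mina],key=cv2.contourArea,reverse=True)
E
python3 - <<'E'
from meas import *
t=cv2.cvtColor(cv2.imread('pics/top0.png'),cv2.COLOR_BGR2RGB); m=env.camera_model('top')
for c in RNG:
    for q in blobs(t,c,(110,100,440,300)):
        (u,v),(w,h),a=cv2.minAreaRect(q); z=.008
        (eu,ev),r=cv2.minEnclosingCircle(q)
        print(c,'area',cv2.contourArea(q),'rect',np.round([u,v,w,h,a],1),'circ',np.round([eu,ev,r],1))
print({c:t[v,u].tolist() for c,(u,v) in dict(b=(290,170),y=(213,150),w=(192,200),d=(213,208)).items()})
E
```

```text
blue area 834.5 rect [300.3 163.6  32.6  33.1  63.4] circ [300.4 163.4  16.8]
blue area 289.0 rect [303.9 225.8  19.2  19.7  63.4] circ [303.9 225.8  10.2]
blue area 41.5 rect [175.9 209.8  19.5  14.5  82.4] circ [178.3 209.7  10. ]
wood area 687.5 rect [191.  269.9  48.7  15.7   2.9] circ [191.  270.   25.3]
wood area 508.0 rect [192.5 205.6  41.3  14.8  87.4] circ [192.  205.6  21.2]
white area 126.0 rect [214.2 208.   26.6  28.4  85.6] circ [214.2 208.1  18.4]
black area 1111.0 rect [392.3 224.6  21.7  54.6  82.9] circ [392.5 225.   28.6]
dark area 122.5 rect [211.  207.5  11.   14.   90. ] circ [210.7 207.7   8.5]
dark area 89.0 rect [178.  209.5  11.   12.   90. ] circ [178.  210.    7.8]
{'b': [108, 128, 176], 'y': [190, 173, 70], 'w': [189, 152, 104], 'd': [79, 47, 32]}
```

```bash
python3 - <<'E'
import meas
from meas import *
RNG['blue']=((100,70,60),(125,255,255)); RNG['green']=((45,70,40),(85,255,255)); RNG['yellow']=((21,90,90),(32,255,255))
t=cv2.cvtColor(cv2.imread('pics/top0.png'),cv2.COLOR_BGR2RGB); m=env.camera_model('top')
for c,roi in dict(blue=(280,140,325,185),green=(340,130,385,172),yellow=(200,130,242,168)).items():
    q=blobs(t,c,roi)[0]; (u,v),(a,b),an=cv2.fitEllipse(cv2.convexHull(q))
    print('saucer',c,np.round([u,v,a,b],1),np.round(onz(m,u,v,.008),4),'diam',np.round(a/490.7*1.302,4),np.round(b/490.7*1.302,4))
def bar(c,roi,z):
    q=blobs(t,c,roi)[0]; bx=cv2.boxPoints(cv2.minAreaRect(q)); P=np.array([onz(m,*p,z) for p in bx])
    e=P[1]-P[0]; f=P[2]-P[1]
    L=e if np.linalg.norm(e)>np.linalg.norm(f) else f
    print(c,np.round(P.mean(0),4),'sides',np.round([np.linalg.norm(e),np.linalg.norm(f)],4),'yaw',np.degrees(np.arctan2(L[1],L[0]))%180)
bar('black',(350,200,440,250),.005); bar('wood',(180,180,205,232),.136); bar('wood',(150,250,230,290),.014)
P=[onz(m,*p,.072)for p in[(178,209.5),(211,207.5)]];print(np.round(P,4))
for c,roi in dict(blue=(160,195,184,225),green=(205,190,235,225),yellow=(184,194,206,222)).items():
    k=blobs(t,c,roi,5)
    pts=np.vstack(k); (u,v),r=cv2.minEnclosingCircle(pts); z=.122 if c=='yellow' else .058
    print('cup',c,np.round([u,v,r],1),onz(m,u,v,z).round(4),'diam',2*r/490.7*(1.31-z))
q=blobs(t,'blue',(290,210,320,240))[0];(u,v),r=cv2.minEnclosingCircle(q);print('cont',onz(m,u,v,.085),2*r/490.7*1.225)
E
```

```text
saucer blue [300.2 163.6  34.2  34.4] [ 0.6095 -0.0076  0.008 ] diam 0.0908 0.0912
saucer green [362.4 151.3  33.5  33.8] [ 0.6446 -0.1739  0.008 ] diam 0.0888 0.0897
saucer yellow [221.7 149.2  34.2  34.6] [0.6454 0.2025 0.008 ] diam 0.0906 0.0919
black [ 0.4491 -0.255   0.005 ] sides [0.1465 0.0579] yaw 97.71090630815497
wood [0.4874 0.2579 0.136 ] sides [0.0352 0.0988] yaw 3.623528048781054
wood [0.3249 0.2771 0.014 ] sides [0.041  0.1276] yaw 87.68009201120849
[[0.4804 0.3038 0.072 ]
 [0.4863 0.2209 0.072 ]]
cup blue [177.9 209.7  10.6] [0.4804 0.3066 0.058 ] diam 0.05395972524564816
cup green [214.2 206.5  10.4] [0.4898 0.2145 0.058 ] diam 0.05321724056152941
cup yellow [200.  207.    8.1] [0.4848 0.2417 0.122 ] diam 0.03903843973181947
cont [ 0.44276677 -0.01315367  0.085     ] 0.05268744089123866
```

```bash
cat > go.py <<'E'
import sys; from h import *
from scipy.spatial.transform import Rotation as Ro
def go(x,y,z,yawdeg):
    s=env.observe(); p=s['tool_pos']; o=s['orientation']; R=Ro.from_euler('xyz',o).as_matrix()
    T=Ro.from_euler('xyz',[np.pi,0,np.radians(yawdeg)]).as_matrix()
    rv=np.degrees(Ro.from_matrix(R.T@T).as_rotvec())/8
    d=np.array([x,y,z])-p
    print('t',round(s['clock'],2),'pos',p.round(4),'yaw',round(np.degrees(o[2]),1),'gap',round(s['finger_gap'],4),'F',s['force'].round(1))
    print('rot units',rv.round(2),'trans units now-frame',(R.T@d/.05).round(2),'after rot',(T.T@d/.05).round(2))
if __name__=='__main__': go(*map(float,sys.argv[1:5]))
E
python3 go.py .487 .258 .25 184
```

```text
t 0.15 pos [0.2156 0.5326 0.1999] yaw 158.0 gap 0.0854 F [ 1.  -0.5  0.4]
rot units [-0.01 -0.   -3.26] trans units now-frame [-7.09 -3.05 -1.  ] after rot [-5.03 -5.86 -1.  ]
```

{"fn": "play_rows", "kwargs": {
  "commands": [
    {"translation":[0,0,-0.25],"rotation":[0,0,-0.815]},
    {"translation":[0,0,-0.25],"rotation":[0,0,-0.815]},
    {"translation":[0,0,-0.25],"rotation":[0,0,-0.815]},
    {"translation":[0,0,-0.25],"rotation":[0,0,-0.815]}
  ],
  "grip": -1
}}

```text
clock: 0.65
tool_pos: [0.2157, 0.5327, 0.2506]
orientation: [-3.141, -0.0, -3.067]
force: [0.6, -0.1, -0.1]
finger_gap: 0.0857
```

{"fn": "play_rows", "kwargs": {
  "commands": [
    {"translation":[-0.5,-0.58,0]},
    {"translation":[-0.5,-0.58,0]},
    {"translation":[-0.5,-0.58,0]},
    {"translation":[-0.5,-0.58,0]},
    {"translation":[-0.5,-0.58,0]},
    {"translation":[-0.5,-0.58,0]},
    {"translation":[-0.5,-0.58,0]},
    {"translation":[-0.5,-0.58,0]},
    {"translation":[-0.5,-0.58,0]},
    {"translation":[-0.5,-0.58,0]}
  ]
}}

```text
invalid input
```

```bash
python3 go.py .487 .258 .25 184; python3 - <<'E'
from h import *
save('w1',env.snapshot('wrist'))
E
```

```text
t 0.65 pos [0.2157 0.5327 0.2506] yaw -175.8 gap 0.0857 F [ 0.6 -0.1 -0.1]
rot units [-0.   -0.    0.03] trans units now-frame [-5.   -5.88  0.01] after rot [-5.03 -5.86  0.01]
```

View pics/w1.png

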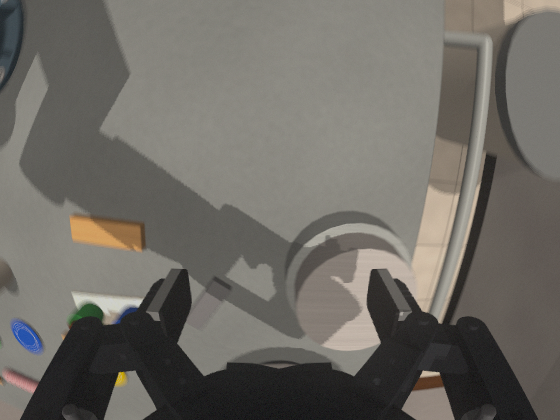

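{"fn": "play_rows", "kwargs": {
  "commands": [
    {"translation":[-0.5,-0.58,0],"rotation":[0,0,0]},
    {"translation":[-0.5,-0.58,0],"rotation":[0,0,0]},
    {"translation":[-0.5,-0.58,0],"rotation":[0,0,0]},
    {"translation":[-0.5,-0.58,0],"rotation":[0,0,0]},
    {"translation":[-0.5,-0.58,0],"rotation":[0,0,0]},
    {"translation":[-0.5,-0.58,0],"rotation":[0,0,0]},
    {"translation":[-0.5,-0.58,0],"rotation":[0,0,0]},
    {"translation":[-0.5,-0.58,0],"rotation":[0,0,0]},
    {"translation":[-0.5,-0.58,0],"rotation":[0,0,0]},
    {"translation":[-0.5,-0.58,0],"rotation":[0,0,0]}
  ]
}}

```text
clock: 1.95
tool_pos: [0.4862, 0.2602, 0.2501]
orientation: [-3.142, -0.001, -3.073]
force: [0.9, 1.0, 0.4]
finger_gap: 0.0851
```

```bash
python3 go.py .487 .258 .126 184; python3 - <<'E'
from h import *
m=env.camera_model('wrist'); I=env.snapshot('wrist'); save('w2',I)
for X in [(.487,.258,.136),(.485,.2605,.072),(.4804,.3066,.058),(.4898,.2145,.058)]: print(np.round(proj(m,X,True),1))
E
```

```text
t 1.95 pos [0.4862 0.2602 0.2501] yaw -176.1 gap 0.0851 F [0.9 1.  0.4]
rot units [-0.   -0.   -0.01] trans units now-frame [-0.02 -0.05  2.48] after rot [-0.01 -0.05  2.48]
[276.  194.7]
[278.8 177.3]
[319.  173.6]
[238.7 176.1]
```

View pics/w2.png

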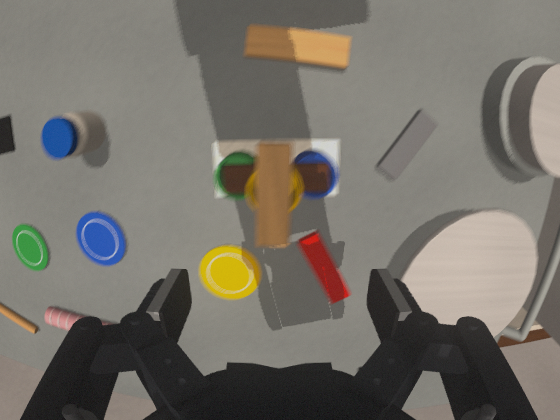

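The wrist view shows the light bar at about (273,195), with the green cup (238,175), the blue cup (316,174) and the dark bar ends between them. I'll measure these here as a second view.

```bash
sed -i "s/^RNG=.*/RNG={'blue':((100,90,60),(125,255,255)),'green':((45,90,30),(85,255,255)),'yellow':((21,120,90),(32,255,255)),'wood':((8,90,100),(20,200,255)),'white':((0,0,190),(179,40,255)),'black':((0,0,0),(179,90,45)),'dark':((0,90,25),(15,255,110))}/" meas.py
cat > wm.py <<'E'
from meas import *
I=cv2.cvtColor(cv2.imread('pics/w2.png'),cv2.COLOR_BGR2RGB); m=env.camera_model('wrist')
def circ(c,roi,z,img=I,m=m,fish=True):
    pts=np.vstack(blobs(img,c,roi,5))[:,0,:]; W=np.array([onz(m,*p,z,fish) for p in cv2.convexHull(pts)[:,0,:].astype(float)])
    (x,y),r=cv2.minEnclosingCircle((W[:,:2]*1000).astype(np.float32)); print(c,'centre',round(x/1e3,4),round(y/1e3,4),'diam mm',round(2*r,1))
def bar(c,roi,z,img=I,m=m,fish=True):
    pts=np.vstack(blobs(img,c,roi,5))[:,0,:].astype(float); W=np.array([onz(m,*p,z,fish)[:2] for p in pts])*1000
    b=cv2.minAreaRect(W.astype(np.float32)); q=cv2.boxPoints(b); e=q[1]-q[0];f=q[2]-q[1]; L=e if e@e>f@f else f
    print(c,'centre',np.round(np.array(b[0])/1e3,4),'sides',np.round(b[1],1),'yaw',round(np.degrees(np.arctan2(L[1],L[0]))%180,1))
E
python3 - <<'E'
from wm import *
bar('wood',(250,135,300,250),.136)
circ('green',(205,140,262,200),.058); circ('blue',(290,140,342,200),.058); circ('yellow',(240,160,310,225),.122)
circ('yellow',(190,240,270,305),.008); circ('blue',(70,205,132,270),.008); circ('green',(5,215,50,275),.008)
bar('dark',(215,150,340,200),.072); bar('white',(205,130,345,205),.008)
E
```

```text
wood centre [0.4929 0.2532] sides [100.3  45.4] yaw 3.7
green centre 0.4926 0.2108 diam mm 54.3
blue centre 0.4854 0.296 diam mm 57.5
yellow centre 0.489 0.2506 diam mm 55.3
yellow centre 0.6508 0.1946 diam mm 93.2
blue centre 0.6147 -0.015 diam mm 93.0
green centre 0.6494 -0.1815 diam mm 91.9
dark centre [0.489  0.2531] sides [ 30.9 113.9] yaw 94.0
white centre [0.491  0.2531] sides [ 72.3 159.5] yaw 94.9
```

The wrist and top views differ by a constant (5,-8) mm. The arm was still settling when I took the wrist picture, so I'll take it again at rest.

```bash
cat > wm2.py <<'E'
import wm
from wm import *
E
python3 - <<'E'
from h import *
import wm
for k in range(2):
    env.snapshot('top')
m=env.camera_model('wrist'); I=env.snapshot('wrist'); save('w3',I); wm.I=I; m2=env.camera_model('wrist'); print(np.abs(np.array(m['t'])-m2['t']).max())
K=dict(img=I,m=m)
def circ(*a): wm.circ(*a,**K)
def bar(*a): wm.bar(*a,**K)
bar('wood',(250,125,300,250),.136)
circ('green',(205,130,262,200),.058); circ('blue',(290,130,342,200),.058); circ('yellow',(240,150,310,225),.122)
circ('yellow',(190,230,270,305),.008); circ('blue',(70,200,132,270),.008); circ('green',(5,205,50,275),.008)
bar('dark',(215,140,340,200),.072); bar('white',(205,125,345,205),.008)
t=env.snapshot('top'); K=dict(img=t,m=env.camera_model('top'),fish=False); save('top1',t)
circ('blue',(280,140,325,185),.008);circ('green',(340,130,385,172),.008);circ('yellow',(200,130,242,168),.008);bar('black',(350,200,440,250),.005)
E
python3 go.py .487 .258 .126 184
```

```text
0.00035349714987475966
wood centre [0.4856 0.259 ] sides [99.5 39.6] yaw 3.9
green centre 0.4864 0.2169 diam mm 57.5
blue centre 0.4795 0.3024 diam mm 57.8
yellow centre 0.4822 0.2585 diam mm 55.1
yellow centre 0.6446 0.2019 diam mm 92.5
blue centre 0.6091 -0.0077 diam mm 92.1
green centre 0.6435 -0.1735 diam mm 92.1
dark centre [0.4819 0.2598] sides [ 34.1 116.1] yaw 94.8
white centre [0.4847 0.2595] sides [ 72.7 161.4] yaw 94.7
blue centre 0.6097 -0.0076 diam mm 91.7
green centre 0.6445 -0.1741 diam mm 89.3
yellow centre 0.6455 0.2029 diam mm 91.5
black centre [ 0.4491 -0.2549] sides [ 57.2 146.1] yaw 97.7
t 2.2 pos [0.4851 0.2614 0.2501] yaw -176.0 gap 0.085 F [-0.2  0.  -0.8]
rot units [ 0.   -0.01 -0.01] trans units now-frame [-0.04 -0.07  2.48] after rot [-0.03 -0.07  2.48]
```

{"fn": "play_rows", "kwargs": {
  "commands": [
    {"translation":[-0.02,-0.05,0.45],"rotation":[0,0,0]},
    {"translation":[0,0,0.45],"rotation":[0,0,0]},
    {"translation":[0,0,0.45],"rotation":[0,0,0]},
    {"translation":[0,0,0.45],"rotation":[0,0,0]},
    {"translation":[0,0,0.4],"rotation":[0,0,0]},
    {"translation":[0,0,0.16],"rotation":[0,0,0]},
    {"translation":[0,0,0.1],"rotation":[0,0,0]},
    {"translation":[0,0,0],"rotation":[0,0,0]},
    {"translation":[0,0,0],"rotation":[0,0,0]}
  ],
  "grip": -1
}}

```text
clock: 3.32
tool_pos: [0.4873, 0.2591, 0.1284]
orientation: [3.141, 0.001, -3.071]
force: [-0.1, 0.3, 0.3]
finger_gap: 0.0851
```

```bash
python3 go.py .486 .2588 .127 184; python3 - <<'E'
from h import *
save('w4',env.snapshot('wrist')); s=env.snapshot('scene'); save('s4',cv2.resize(s[100:240,230:420],None,fx=3,fy=3))
E
```

```text
t 3.33 pos [0.4873 0.2591 0.1284] yaw -176.0 gap 0.0851 F [-0.1  0.3  0.3]
rot units [0.   0.01 0.  ] trans units now-frame [ 0.03 -0.    0.03] after rot [ 0.03 -0.    0.03]
```

View pics/s4.png

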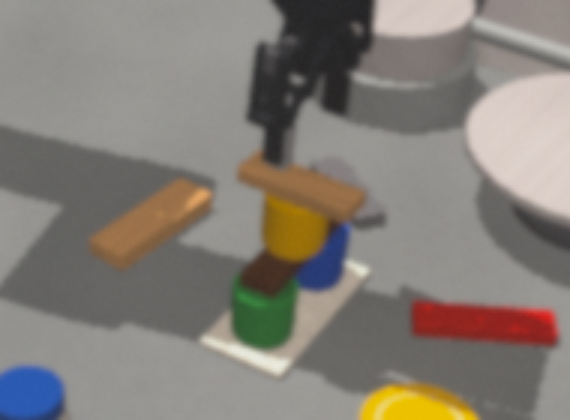

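View pics/w4.png

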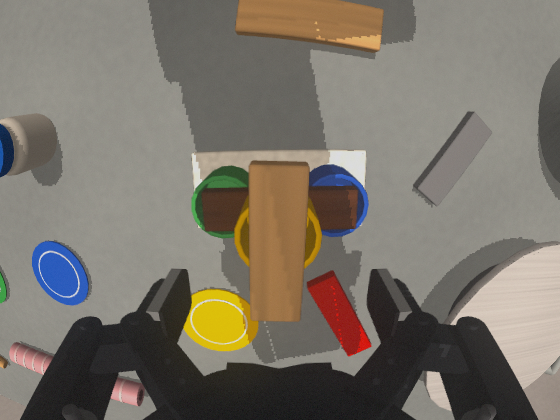

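The fingers straddle the light bar (centre about (279,240)). Closing.

{"fn": "play_rows", "kwargs": {
  "commands": [
    {"translation":[0.02,0,0.02],"rotation":[0,0,0]},
    {"translation":[0,0,0],"rotation":[0,0,0]},
    {"translation":[0,0,0],"rotation":[0,0,0]},
    {"translation":[0,0,0],"rotation":[0,0,0]},
    {"translation":[0,0,0],"rotation":[0,0,0]},
    {"translation":[0,0,0],"rotation":[0,0,0]},
    {"translation":[0,0,0],"rotation":[0,0,0]},
    {"translation":[0,0,0],"rotation":[0,0,0]}
  ],
  "grip": 1,
  "grip_force": 35
}}

```text
clock: 4.42
tool_pos: [0.4858, 0.2588, 0.1266]
orientation: [-3.142, 0.0, -3.071]
force: [0.2, 0.3, -0.8]
finger_gap: 0.0001
```

{"fn": "play_rows", "kwargs": {
  "commands": [
    {"translation":[0,0,-0.1],"rotation":[0,0,0]},
    {"translation":[0,0,-0.2],"rotation":[0,0,0]},
    {"translation":[0,0,-0.3],"rotation":[0,0,0]},
    {"translation":[0,0,-0.4],"rotation":[0,0,0]},
    {"translation":[0,0,0],"rotation":[0,0,0]}
  ]
}}

```text
clock: 5.05
tool_pos: [0.4875, 0.2593, 0.1794]
orientation: [3.141, 0.005, -3.071]
force: [0.5, -0.0, 0.5]
finger_gap: 0.0001
```

```bash
python3 go.py .449 -.255 .2 97.7; python3 - <<'E'
from h import *
save('w5',env.snapshot('wrist'))
E
```

```text
t 5.05 pos [0.4875 0.2593 0.1794] yaw -176.0 gap 0.0001 F [ 0.5 -0.   0.5]
rot units [ 0.03  0.02 10.79] trans units now-frame [  1.49 -10.21  -0.43] after rot [-10.09  -2.14  -0.41]
```

View pics/w5.png

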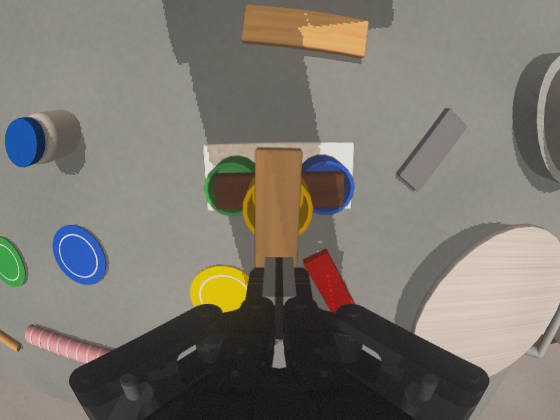

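The fingers shut to zero without touching the bar, which still lies at (278,205). I'll work out where the tips really are.

```bash
python3 - <<'E'
from h import *
s=env.observe(); p=s['tool_pos']; print(p,s['finger_gap'])
mw=env.camera_model('wrist'); w=env.snapshot('wrist'); ms=env.camera_model('scene'); sc=env.snapshot('scene')
for n,X in dict(tcp=p,grasp=p+[0,0,.019],board=(.486,.2588,.136),b1=(.536,.262,.136),b2=(.436,.2553,.136)).items():
    print(n,np.round(proj(mw,X,True),1),np.round(proj(ms,X),1))
def draw(img,pts):
    for q in pts: cv2.circle(img,tuple(int(v) for v in q),2,(255,0,255),-1)
    return img
P=[p,p+[0,0,.019],(.536,.262,.136),(.436,.2553,.136)]
w=draw(w.copy(),[proj(mw,X,True) for X in P]); sc=draw(sc.copy(),[proj(ms,X) for X in P])
A=cv2.resize(w[130:310,190:390],None,fx=2,fy=2); B=cv2.resize(sc[100:220,270:403],None,fx=3,fy=3)
save('c6',np.hstack([A,B]))
E
```

```text
[0.48657816 0.2590287  0.17790027] 0.00022639501491859073
tcp [278.4 247.1] [332.  142.7]
grasp [278.4 262.3] [332.7 135.4]
board [278.1 220.9] [330.2 158. ]
b1 [277.7 282. ] [349.2 165.1]
b2 [278.2 149.9] [311.9 151.3]
```

View pics/c6.png

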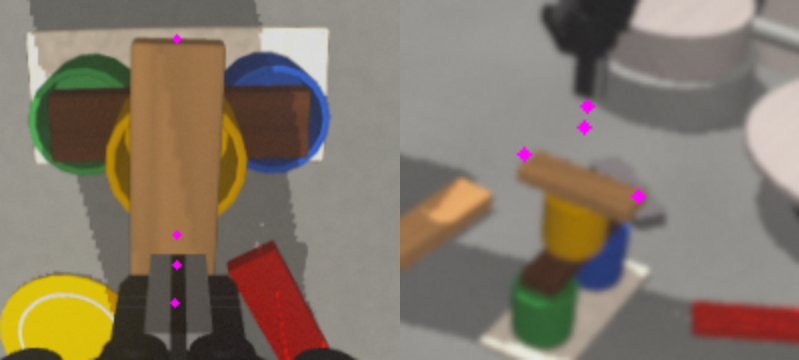

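```bash
python3 - <<'E'
from h import *
p=env.observe()['tool_pos']; mw=env.camera_model('wrist'); ms=env.camera_model('scene')
sc=env.snapshot('scene'); save('c7',cv2.resize(sc[90:170,290:380],None,fx=8,fy=7,interpolation=cv2.INTER_NEAREST)[:,:720])
w=env.snapshot('wrist'); save('c7w',cv2.resize(w[220:320,230:330],None,fx=6,fy=6,interpolation=cv2.INTER_NEAREST))
for dz in (0,.01,.02,.03): print(dz,[np.round(proj(mw,p+[dx,0,dz],True),1) for dx in(-.011,0,.011)],np.round(proj(ms,p+[0,0,dz]),1))
E
```

```text
0 [array([279.7, 229.8]), array([278.4, 247.1]), array([277.1, 263.6])] [331.4 143.2]
0.01 [array([279.8, 236.7]), array([278.4, 254.7]), array([277. , 271.8])] [331.8 139.4]
0.02 [array([279.9, 244.3]), array([278.4, 263.1]), array([276.9, 280.8])] [332.2 135.6]
0.03 [array([279.9, 252.9]), array([278.3, 272.4]), array([276.8, 290.7])] [332.6 131.7]
```

View pics/c7.png

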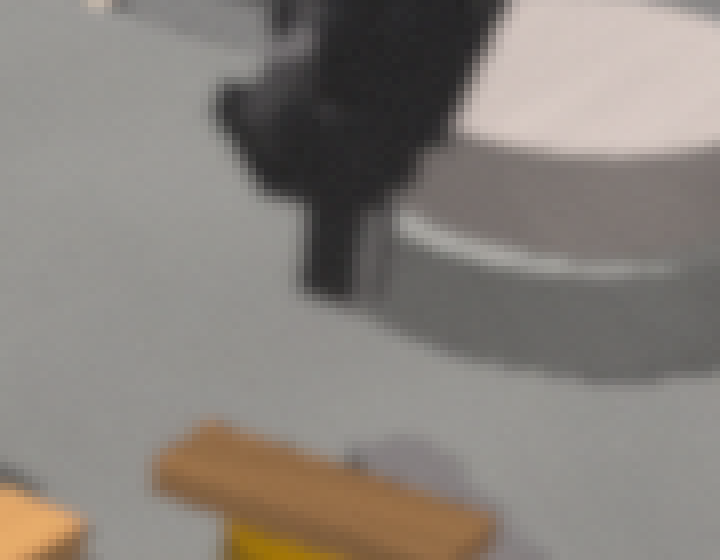

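View pics/c7w.png

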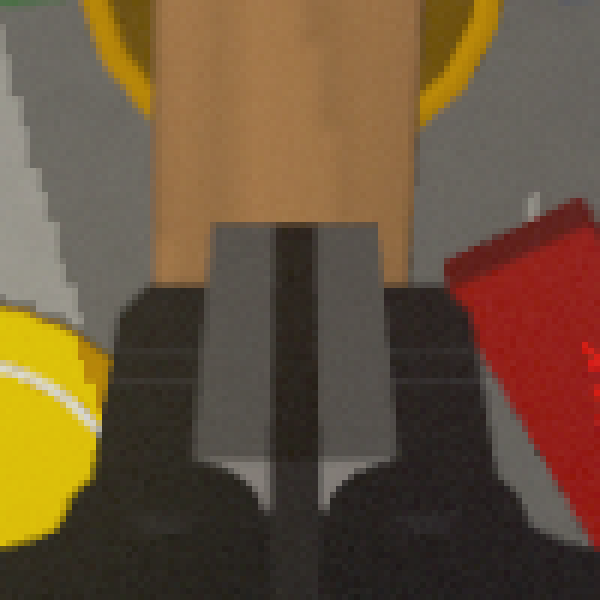

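Two views agree that the shut tips end about 30 mm above the reported TCP: the wrist row 257 gives about 34 mm and the scene row 132.5 about 28 mm. So my descent stopped above the bar and nothing was touched. I'll half-open the fingers and measure the tips directly at the opening I'll use.

{"fn": "play_rows", "kwargs": {
  "commands": [
    {"translation":[0,0,0],"rotation":[0,0,0]},
    {"translation":[0,0,0],"rotation":[0,0,0]},
    {"translation":[0,0,0],"rotation":[0,0,0]},
    {"translation":[0,0,0],"rotation":[0,0,0]},
    {"translation":[0,0,0],"rotation":[0,0,0]}
  ],
  "grip": -0.2
}}

```text
clock: 5.92
tool_pos: [0.4858, 0.2588, 0.1766]
orientation: [-3.142, -0.0, -3.071]
force: [0.3, 0.1, 0.7]
finger_gap: 0.051
```

```bash
python3 - <<'E'
from h import *
s=env.observe();p=s['tool_pos']; print(p,s['finger_gap']); mw=env.camera_model('wrist'); ms=env.camera_model('scene')
w=env.snapshot('wrist'); sc=env.snapshot('scene')
g=s['finger_gap']/2
for dz in (.02,.03,.04,.05): print(dz,[np.round(proj(mw,p+[-.011,sy*g,dz],True),1) for sy in(-1,1)],[np.round(proj(ms,p+[0,sy*g,dz]),1) for sy in (-1,1)])
A=cv2.resize(w[220:320,200:360],None,fx=4,fy=4,interpolation=cv2.INTER_NEAREST)
B=cv2.resize(sc[90:170,300:370],None,fx=2,fy=5,interpolation=cv2.INTER_NEAREST)
save('c8',np.hstack([A,B]))
E
```

```text
[0.48577751 0.25878416 0.17656808] 0.05098384497006836
0.02 [array([230.7, 240.9]), array([328.6, 247.2])] [array([326.1, 140.2]), array([338.5, 130.9])]
0.03 [array([227.9, 249.2]), array([331.5, 255.7])] [array([326.4, 136.3]), array([338.9, 127. ])]
0.04 [array([224.9, 258.5]), array([334.6, 265.3])] [array([326.8, 132.3]), array([339.3, 123.1])]
0.05 [array([221.5, 268.9]), array([338.1, 276. ])] [array([327.1, 128.2]), array([339.8, 119.1])]
```

View pics/c8.png

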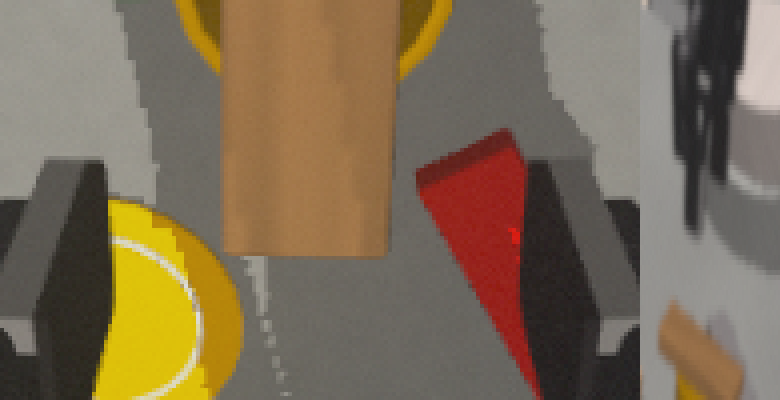

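{"fn": "play_rows", "kwargs": {
  "commands": [
    {"translation":[0,0,0.4],"rotation":[0,0,0]},
    {"translation":[0,0,0.4],"rotation":[0,0,0]},
    {"translation":[0,0,0.3],"rotation":[0,0,0]},
    {"translation":[0,0,0.25],"rotation":[0,0,0]},
    {"translation":[0,0,0.14],"rotation":[0,0,0]},
    {"translation":[0,0,0.1],"rotation":[0,0,0]},
    {"translation":[0,0,0],"rotation":[0,0,0]},
    {"translation":[0,0,0],"rotation":[0,0,0]}
  ]
}}

```text
clock: 7.02
tool_pos: [0.4861, 0.2589, 0.0976]
orientation: [3.141, 0.001, -3.071]
force: [0.5, 0.1, -0.5]
finger_gap: 0.0512
```

```bash
cat > tip.py <<'E'
from h import *
s=env.observe();p=s['tool_pos']; print(s['clock'],p,s['finger_gap'],s['force'].round(1)); ms=env.camera_model('scene')
w=env.snapshot('wrist'); sc=env.snapshot('scene')
import sys
n=sys.argv[1]
A=cv2.resize(w[150:330,190:370],None,fx=2.2,fy=2.2)
u,v=[int(q) for q in proj(ms,p+[0,0,.035])]; u=min(max(u,45),515);v=min(max(v,45),375)
B=cv2.resize(sc[v-45:v+45,u-45:u+45],(396,396),interpolation=cv2.INTER_CUBIC)
save(n,np.hstack([A,B]))
E
python3 tip.py t1
```

```text
7.025 [0.48613727 0.25888353 0.09755818] 0.05124127805688002 [ 0.5  0.1 -0.5]
```

View pics/t1.png

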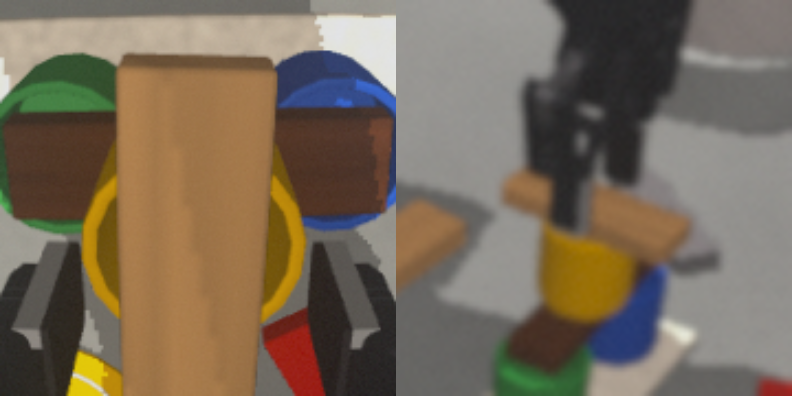

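```bash
python3 - <<'E'
from h import *
p=np.array([0.4861,0.2589,0.0976]); ms=env.camera_model('scene')
u,v=[int(q) for q in proj(ms,p+[0,0,.035])]; print(u,v,'tip px',u-45+(572-396)/4.4, v-45+238/4.4)
for z in (.115,.12,.125,.13,.135,.14): print(z,np.round(proj(ms,[.486,.2589-.0256,z]),1),np.round(proj(ms,[.486,.2589-.033,z]),1))
E
```

```text
330 159 tip px 325.0 168.0909090909091
0.115 [323.4 170.3] [321.7 171.8]
0.12 [323.6 168.6] [321.8 170. ]
0.125 [323.8 166.8] [322.  168.3]
0.13 [323.9 165.1] [322.1 166.5]
0.135 [324.1 163.3] [322.3 164.7]
0.14 [324.2 161.5] [322.4 162.9]
```

The scene view puts the near tip at about z 0.123, level with the underside. I'll raise 4 mm and close.

{"fn": "play_rows", "kwargs": {
  "commands": [
    {"translation":[0,0,-0.08],"rotation":[0,0,0]},
    {"translation":[0,0,0],"rotation":[0,0,0]},
    {"translation":[0,0,0],"rotation":[0,0,0]}
  ]
}}

```text
clock: 7.5
tool_pos: [0.4859, 0.2588, 0.1013]
orientation: [3.142, 0.0, -3.071]
force: [0.6, 0.2, 0.2]
finger_gap: 0.0512
```

{"fn": "play_rows", "kwargs": {
  "commands": [
    {"translation":[0,0,0],"rotation":[0,0,0]},
    {"translation":[0,0,0],"rotation":[0,0,0]},
    {"translation":[0,0,0],"rotation":[0,0,0]},
    {"translation":[0,0,0],"rotation":[0,0,0]},
    {"translation":[0,0,0],"rotation":[0,0,0]}
  ],
  "grip": 0.3,
  "grip_force": 35
}}

```text
clock: 8.12
tool_pos: [0.4859, 0.2588, 0.1012]
orientation: [3.142, 0.0, -3.071]
force: [-0.3, 0.4, 2.0]
finger_gap: 0.0301
```

```bash
python3 tip.py t2
```

```text
8.125 [0.48593853 0.25881101 0.10124584] 0.03014385046514421 [-0.3  0.4  2. ]
```

View pics/t2.png

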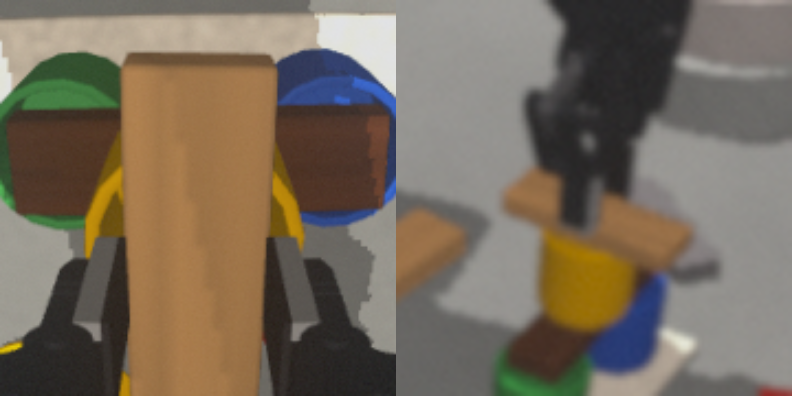

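{"fn": "play_rows", "kwargs": {
  "commands": [
    {"translation":[0,0,0],"rotation":[0,0,0]},
    {"translation":[0,0,0],"rotation":[0,0,0]},
    {"translation":[0,0,0],"rotation":[0,0,0]},
    {"translation":[0,0,0],"rotation":[0,0,0]}
  ],
  "grip": 0.5,
  "grip_force": 35
}}

```text
clock: 8.72
tool_pos: [0.4859, 0.2588, 0.1012]
orientation: [3.142, 0.0, -3.071]
force: [0.7, -0.5, 3.9]
finger_gap: 0.0303
```

```bash
python3 tip.py t3
```

```text
8.725 [0.48594015 0.25881827 0.10123468] 0.030318366751220845 [ 0.7 -0.5  3.9]
```

View pics/t3.png

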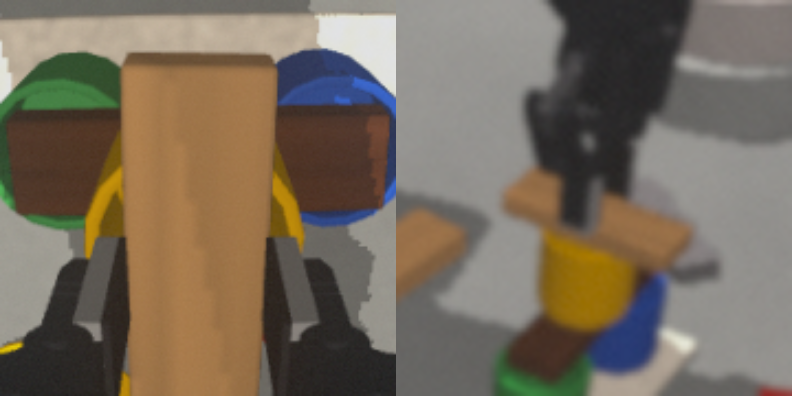

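The gap held at 30 mm with the fingers told to close further, so the bar is gripped. Lifting.

{"fn": "play_rows", "kwargs": {
  "commands": [
    {"translation":[0,0,-0.06],"rotation":[0,0,0]},
    {"translation":[0,0,-0.1],"rotation":[0,0,0]},
    {"translation":[0,0,-0.2],"rotation":[0,0,0]},
    {"translation":[0,0,-0.4],"rotation":[0,0,0]},
    {"translation":[0,0,-0.44],"rotation":[0,0,0]},
    {"translation":[0,0,-0.2],"rotation":[0,0,0]},
    {"translation":[0,0,0],"rotation":[0,0,0]},
    {"translation":[0,0,0],"rotation":[0,0,0]}
  ]
}}

```text
clock: 9.82
tool_pos: [0.4852, 0.2586, 0.1702]
orientation: [-3.141, -0.001, -3.071]
force: [0.5, 0.5, -0.8]
finger_gap: 0.0308
```

```bash
python3 tip.py t4; python3 go.py .449 -.255 .17 97.7
```

```text
9.825 [0.48518301 0.25861184 0.17022139] 0.030824644363192908 [ 0.5  0.5 -0.8]
t 9.93 pos [0.4851 0.2586 0.17  ] yaw -176.0 gap 0.0306 F [-0.1 -0.2  0.1]
rot units [-1.000e-02 -1.000e-02  1.079e+01] trans units now-frame [ 1.44e+00 -1.02e+01  1.00e-02] after rot [-10.08  -2.09   0.  ]
```

View pics/t4.png

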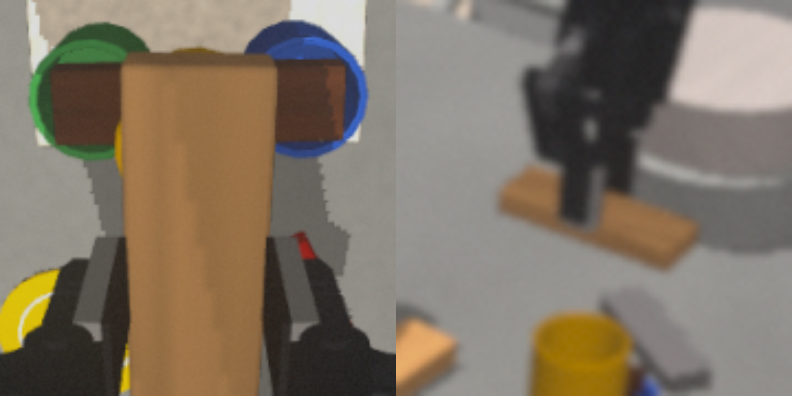

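The bar is held level, its underside about 21 mm above the reported TCP. Carrying it to the pad.

{"fn": "play_rows", "kwargs": {
  "commands": [
    {"translation":[0.05,-0.3,0],"rotation":[0,0,0]},
    {"translation":[0.09,-0.6,0],"rotation":[0,0,0]},
    {"translation":[0.09,-0.65,0],"rotation":[0,0,0]},
    {"translation":[0.09,-0.65,0],"rotation":[0,0,0]},
    {"translation":[0.09,-0.65,0],"rotation":[0,0,0]},
    {"translation":[0.09,-0.65,0],"rotation":[0,0,0]},
    {"translation":[0.09,-0.65,0],"rotation":[0,0,0]},
    {"translation":[0.09,-0.65,0],"rotation":[0,0,0]},
    {"translation":[0.09,-0.65,0],"rotation":[0,0,0]},
    {"translation":[0.09,-0.65,0],"rotation":[0,0,0]}
  ]
}}

```text
clock: 11.18
tool_pos: [0.4635, -0.0502, 0.1708]
orientation: [-3.141, -0.0, -3.072]
force: [0.4, 0.6, -0.6]
finger_gap: 0.0308
```

{"fn": "play_rows", "kwargs": {
  "commands": [
    {"translation":[0.09,-0.65,0],"rotation":[0,0,0]},
    {"translation":[0.09,-0.65,0],"rotation":[0,0,0]},
    {"translation":[0.09,-0.65,0],"rotation":[0,0,0]},
    {"translation":[0.09,-0.65,0],"rotation":[0,0,0]},
    {"translation":[0.09,-0.65,0],"rotation":[0,0,0]},
    {"translation":[0.09,-0.55,0],"rotation":[0,0,0]},
    {"translation":[0.04,-0.3,0],"rotation":[0,0,0.3]},
    {"translation":[0,0,0],"rotation":[0,0,0.6]},
    {"translation":[0,0,0],"rotation":[0,0,0.95]},
    {"translation":[0,0,0],"rotation":[0,0,0.95]}
  ]
}}

```text
clock: 12.42
tool_pos: [0.4494, -0.2547, 0.1708]
orientation: [3.141, -0.001, 2.815]
force: [-0.3, 0.3, -1.0]
finger_gap: 0.0304
```

{"fn": "play_rows", "kwargs": {
  "commands": [
    {"translation":[0,0,0],"rotation":[0,0,0.95]},
    {"translation":[0,0,0],"rotation":[0,0,0.95]},
    {"translation":[0,0,0],"rotation":[0,0,0.95]},
    {"translation":[0,0,0],"rotation":[0,0,0.95]},
    {"translation":[0,0,0],"rotation":[0,0,0.95]},
    {"translation":[0,0,0],"rotation":[0,0,0.95]},
    {"translation":[0,0,0],"rotation":[0,0,0.95]},
    {"translation":[0,0,0],"rotation":[0,0,0.95]},
    {"translation":[0,0,0],"rotation":[0,0,0.39]},
    {"translation":[0,0,0],"rotation":[0,0,0]}
  ]
}}

```text
clock: 13.68
tool_pos: [0.4495, -0.2547, 0.1709]
orientation: [-3.141, -0.0, 1.705]
force: [0.2, -0.0, -0.7]
finger_gap: 0.0304
```

```bash
python3 - <<'E'
from h import *
import wm
m=env.camera_model('wrist'); I=env.snapshot('wrist'); save('w9',I); print(np.round(proj(m,(.449,-.255,.005),True),1))
E
python3 go.py .449 -.255 .07 97.7
```

```text
[278.  181.3]
t 13.72 pos [ 0.4496 -0.2548  0.1709] yaw 97.7 gap 0.0305 F [0.8 1.  0.4]
rot units [-0. -0.  0.] trans units now-frame [-0.   -0.01  2.02] after rot [-0.   -0.01  2.02]
```

View pics/w9.png

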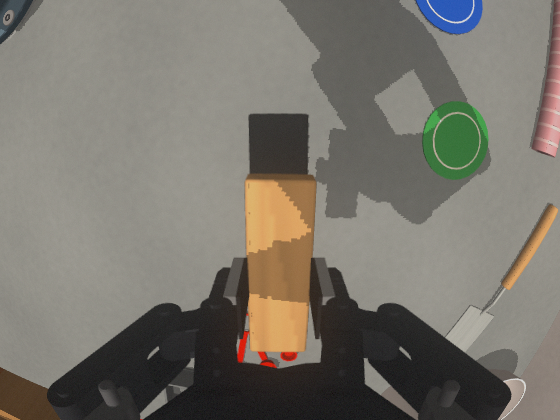

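The pad (u 248–308) and the bar line up in the wrist view. Lowering, slowly near the end with a force check.

{"fn": "play_rows", "kwargs": {
  "commands": [
    {"translation":[0,0,0.3],"rotation":[0,0,0]},
    {"translation":[0,0,0.5],"rotation":[0,0,0]},
    {"translation":[0,0,0.5],"rotation":[0,0,0]},
    {"translation":[0,0,0.5],"rotation":[0,0,0]},
    {"translation":[0,0,0.5],"rotation":[0,0,0]},
    {"translation":[0,0,0.4],"rotation":[0,0,0]},
    {"translation":[0,0,0.4],"rotation":[0,0,0]},
    {"translation":[0,0,0.3],"rotation":[0,0,0]},
    {"translation":[0,0,0],"rotation":[0,0,0]},
    {"translation":[0,0,0],"rotation":[0,0,0]}
  ]
}}

```text
clock: 14.98
tool_pos: [0.4501, -0.2553, 0.0015]
orientation: [3.141, 0.001, 1.705]
force: [0.2, -0.1, 0.7]
finger_gap: 0.0302
```

{"fn": "play_rows", "kwargs": {
  "commands": [
    {"translation":[0,0,0.1],"rotation":[0,0,0]},
    {"translation":[0,0,0.08],"rotation":[0,0,0]},
    {"translation":[0,0,0.04],"rotation":[0,0,0]},
    {"translation":[0,0,0.04],"rotation":[0,0,0]},
    {"translation":[0,0,0],"rotation":[0,0,0]},
    {"translation":[0,0,0],"rotation":[0,0,0]}
  ]
}}

```text
clock: 15.72
tool_pos: [0.4499, -0.2551, -0.0119]
orientation: [3.142, 0.0, 1.705]
force: [-0.1, 0.1, -0.0]
finger_gap: 0.0302
```

```bash
python3 tip.py t5
```

```text
15.725 [ 0.44986933 -0.25507199 -0.01185521] 0.0302236561765236 [-0.1  0.1 -0. ]
```

View pics/t5.png

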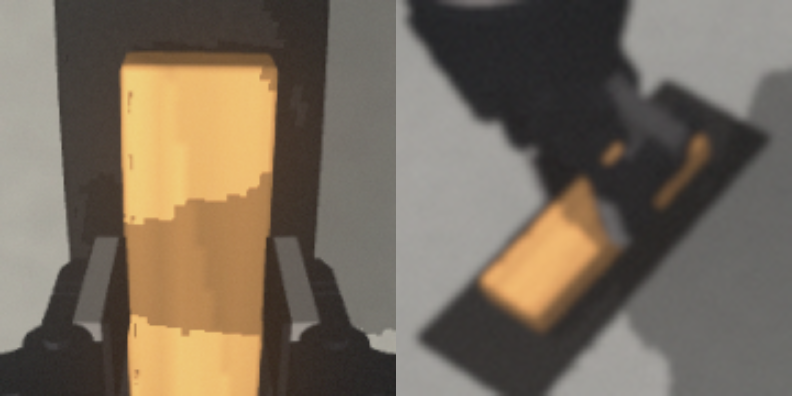

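TCP z is now negative with no contact, which confirms the offset. Inching down until force shows.

{"fn": "play_rows", "kwargs": {
  "commands": [
    {"translation":[0,0,0.04],"rotation":[0,0,0]},
    {"translation":[0,0,0.04],"rotation":[0,0,0]},
    {"translation":[0,0,0],"rotation":[0,0,0]},
    {"translation":[0,0,0],"rotation":[0,0,0]}
  ]
}}

```text
clock: 16.32
tool_pos: [0.4498, -0.255, -0.0158]
orientation: [-3.142, 0.0, 1.705]
force: [-1.2, 0.7, 3.6]
finger_gap: 0.0301
```

{"fn": "play_rows", "kwargs": {
  "commands": [
    {"translation":[0,0,0.02],"rotation":[0,0,0]},
    {"translation":[0,0,0],"rotation":[0,0,0]},
    {"translation":[0,0,0],"rotation":[0,0,0]}
  ]
}}

```text
clock: 16.7
tool_pos: [0.4499, -0.2551, -0.0159]
orientation: [-3.141, -0.0, 1.706]
force: [-4.1, 2.7, 13.9]
finger_gap: 0.0302
```

Contact came at -0.0156, as predicted. Releasing and rising.

{"fn": "play_rows", "kwargs": {
  "commands": [
    {"translation":[0,0,-0.02],"rotation":[0,0,0]},
    {"translation":[0,0,0],"rotation":[0,0,0]},
    {"translation":[0,0,0],"rotation":[0,0,0]},
    {"translation":[0,0,0],"rotation":[0,0,0]},
    {"translation":[0,0,-0.1],"rotation":[0,0,0]},
    {"translation":[0,0,-0.4],"rotation":[0,0,0]},
    {"translation":[0,0,-0.6],"rotation":[0,0,0]},
    {"translation":[0,0,-0.8],"rotation":[0,0,0]},
    {"translation":[0,0,-0.8],"rotation":[0,0,0]},
    {"translation":[0,0,-0.8],"rotation":[0,0,0]}
  ],
  "grip": -0.3
}}

```text
clock: 17.95
tool_pos: [0.4497, -0.2549, 0.1608]
orientation: [3.141, 0.0, 1.705]
force: [0.2, -1.2, 0.8]
finger_gap: 0.0553
```

{"fn": "play_rows", "kwargs": {
  "commands": [
    {"translation":[0,0,-0.4],"rotation":[0,0,0]},
    {"translation":[0,0,0],"rotation":[0,0,0]},
    {"translation":[0,0,0],"rotation":[0,0,0]}
  ]
}}

```text
clock: 18.32
tool_pos: [0.4493, -0.2545, 0.1781]
orientation: [-3.141, -0.001, 1.705]
force: [-0.0, 0.4, 0.5]
finger_gap: 0.0558
```

```bash
python3 - <<'E'
from h import *
import wm
m=env.camera_model('wrist'); I=env.snapshot('wrist'); save('w10',I)
mt=env.camera_model('top'); t=env.snapshot('top'); save('top2',t)
print([np.round(proj(m,X,True),1) for X in [(.449,-.255,.005),(.449,-.255,.019)]])
wm.bar('wood',(150,90,400,370),.019,I,m)
wm.bar('black',(200,90,360,370),.005,I,m)
E
python3 go.py .483 .2598 .18 4.8
```

```text
[array([278.3, 180.1]), array([278.3, 183.2])]
wood centre [ 0.45   -0.2555] sides [ 32.  100.3] yaw 97.0
black centre [ 0.4772 -0.4508] sides [242.8 185.7] yaw 7.8
t 18.43 pos [ 0.4491 -0.2543  0.1776] yaw 97.7 gap 0.0552 F [-0.3 -0.2  0.3]
rot units [-0.02 -0.   11.61] trans units now-frame [10.1   2.05 -0.03] after rot [  1.54 -10.19  -0.05]
```

View pics/w10.png

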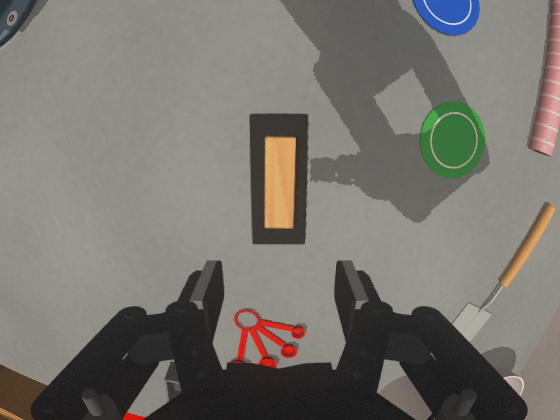

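View pics/top2.png

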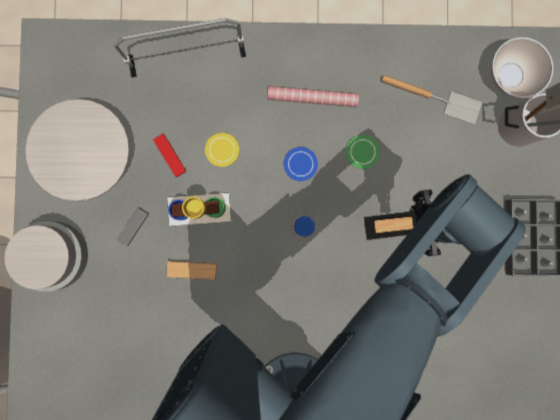

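The light bar lies on the pad at (0.450,-0.2555), yaw 97.0°, 100 mm long as it should be. Next is the yellow cup, keeping yaw near 95° with the jaws across the dark bar.

```bash
python3 go.py .483 .2588 .18 94.8
```

```text
t 18.43 pos [ 0.4491 -0.2543  0.1776] yaw 97.7 gap 0.0552 F [-0.3 -0.2  0.3]
rot units [-0.01 -0.01  0.36] trans units now-frame [10.08  2.05 -0.03] after rot [10.17  1.54 -0.05]
```

{"fn": "play_rows", "kwargs": {
  "commands": [
    {"translation":[0,0,0],"rotation":[0,0,0.36]},
    {"translation":[0.4,0.06,0],"rotation":[0,0,0]},
    {"translation":[0.7,0.1,0],"rotation":[0,0,0]},
    {"translation":[0.75,0.12,0],"rotation":[0,0,0]},
    {"translation":[0.75,0.12,0],"rotation":[0,0,0]},
    {"translation":[0.75,0.12,0],"rotation":[0,0,0]},
    {"translation":[0.75,0.12,0],"rotation":[0,0,0]},
    {"translation":[0.75,0.12,0],"rotation":[0,0,0]},
    {"translation":[0.75,0.12,0],"rotation":[0,0,0]},
    {"translation":[0.75,0.12,0],"rotation":[0,0,0]}
  ],
  "grip": -1
}}

```text
clock: 19.68
tool_pos: [0.4718, 0.0679, 0.1785]
orientation: [-3.14, -0.001, 1.657]
force: [-0.5, 0.1, -0.2]
finger_gap: 0.0853
```

{"fn": "play_rows", "kwargs": {
  "commands": [
    {"translation":[0.75,0.12,0],"rotation":[0,0,0]},
    {"translation":[0.75,0.12,0],"rotation":[0,0,0]},
    {"translation":[0.75,0.12,0],"rotation":[0,0,0]},
    {"translation":[0.75,0.12,0],"rotation":[0,0,0]},
    {"translation":[0.75,0.1,0],"rotation":[0,0,0]},
    {"translation":[0.07,0,0],"rotation":[0,0,0]},
    {"translation":[0,0,0],"rotation":[0,0,0]},
    {"translation":[0,0,0],"rotation":[0,0,0]}
  ]
}}

```text
clock: 20.68
tool_pos: [0.4854, 0.2575, 0.1789]
orientation: [-3.141, 0.0, 1.655]
force: [0.4, 0.5, 0.3]
finger_gap: 0.0846
```

```bash
python3 - <<'E'
from h import *
import wm
m=env.camera_model('wrist'); I=env.snapshot('wrist'); save('w11',I)
print([np.round(proj(m,X,True),1) for X in [(.483,.2588,.122),(.645,.2023,.008)]])
E
python3 go.py .483 .2588 .06 94.8
```

```text
[array([275.2, 213.3]), array([405.9, 236.7])]
t 20.73 pos [0.4856 0.2574 0.179 ] yaw 94.8 gap 0.0852 F [ 0.5 -0.5 -0.2]
rot units [-0.  0. -0.] trans units now-frame [ 0.03 -0.05  2.38] after rot [ 0.03 -0.05  2.38]
```

View pics/w11.png

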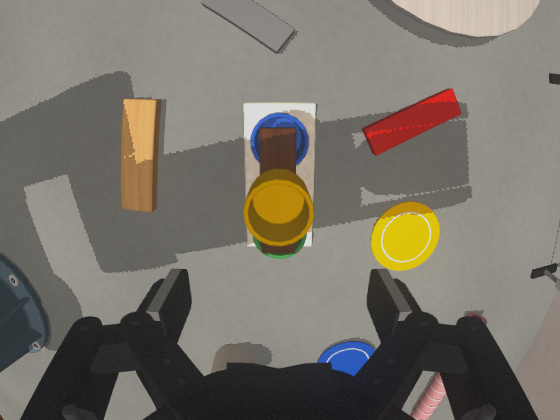

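```bash
python3 - <<'E'
from h import *
import wm
from wm import blobs,RNG
I=cv2.cvtColor(cv2.imread('pics/w11.png'),cv2.COLOR_BGR2RGB); m=env.camera_model('wrist')
RNG['yellow']=((18,120,90),(32,255,255))
wm.circ('yellow',(235,155,325,260),.122,I,m)
wm.circ('blue',(235,100,325,170),.058,I,m)
wm.circ('yellow',(360,190,450,285),.008,I,m)
wm.bar('dark',(250,110,310,175),.072,I,m)
t=cv2.cvtColor(cv2.imread('pics/top2.png'),cv2.COLOR_BGR2RGB); mt=env.camera_model('top')
wm.circ('yellow',(180,190,210,225),.122,t,mt,False)
save('c11',cv2.resize(I[90:270,200:350],None,fx=3.3,fy=3.3))
E
```

```text
yellow centre 0.4857 0.2625 diam mm 61.0
blue centre 0.4823 0.3048 diam mm 52.9
yellow centre 0.6454 0.2014 diam mm 92.3
dark centre [0.4814 0.298 ] sides [30.7 40.5] yaw 94.8
yellow centre 0.4832 0.2592 diam mm 56.8
```

View pics/c11.png

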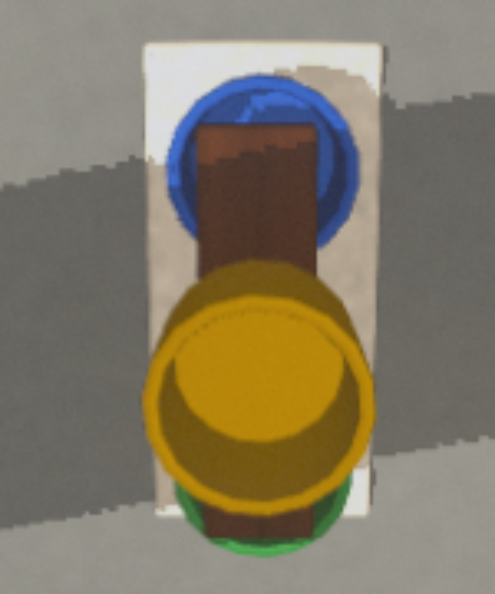

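The yellow cup's rim centre is at (278.5,213), which is about (0.485,0.259). Descending around it.

{"fn": "play_rows", "kwargs": {
  "commands": [
    {"translation":[0.03,0,0.3],"rotation":[0,0,0]},
    {"translation":[0,0,0.45],"rotation":[0,0,0]},
    {"translation":[0,0,0.45],"rotation":[0,0,0]},
    {"translation":[0,0,0.45],"rotation":[0,0,0]},
    {"translation":[0,0,0.4],"rotation":[0,0,0]},
    {"translation":[0,0,0.2],"rotation":[0,0,0]},
    {"translation":[0,0,0.1],"rotation":[0,0,0]},
    {"translation":[0,0,0],"rotation":[0,0,0]},
    {"translation":[0,0,0],"rotation":[0,0,0]}
  ]
}}

```text
clock: 21.85
tool_pos: [0.4862, 0.26, 0.0624]
orientation: [3.14, -0.0, 1.655]
force: [0.2, -0.0, 0.5]
finger_gap: 0.0856
```

```bash
python3 tip.py t6
```

```text
21.85 [0.48621217 0.25999269 0.06235575] 0.08560687001728402 [ 0.2 -0.   0.5]
```

View pics/t6.png

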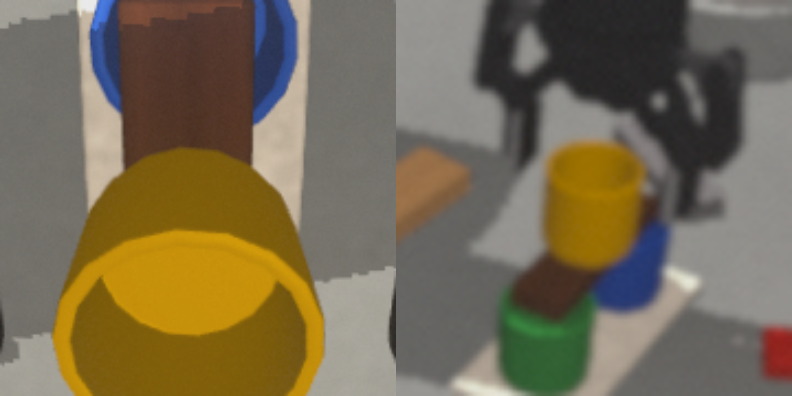

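The fingers stand either side of the yellow cup, clear of everything. Closing.

{"fn": "play_rows", "kwargs": {
  "commands": [
    {"translation":[0,0,0],"rotation":[0,0,0]},
    {"translation":[0,0,0],"rotation":[0,0,0]},
    {"translation":[0,0,0],"rotation":[0,0,0]},
    {"translation":[0,0,0],"rotation":[0,0,0]},
    {"translation":[0,0,0],"rotation":[0,0,0]},
    {"translation":[0,0,0],"rotation":[0,0,0]},
    {"translation":[0,0,0],"rotation":[0,0,0]}
  ],
  "grip": 0.1,
  "grip_force": 35
}}

```text
clock: 22.82
tool_pos: [0.4858, 0.2599, 0.0621]
orientation: [3.141, -0.0, 1.655]
force: [-1.6, 0.2, 5.0]
finger_gap: 0.0535
```

```bash
python3 tip.py t7
```

```text
22.825 [0.48583377 0.25993572 0.06213996] 0.05350874857003304 [-1.6  0.2  5. ]
```

View pics/t7.png

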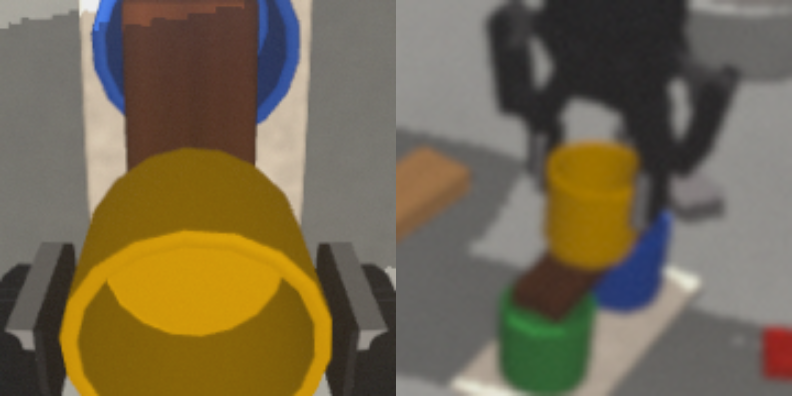

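Gripped at 53.5 mm. Lifting and carrying to the yellow saucer.

{"fn": "play_rows", "kwargs": {
  "commands": [
    {"translation":[0,0,-0.06],"rotation":[0,0,0]},
    {"translation":[0,0,-0.1],"rotation":[0,0,0]},
    {"translation":[0,0,-0.2],"rotation":[0,0,0]},
    {"translation":[0,0,-0.4],"rotation":[0,0,0]},
    {"translation":[0,0,-0.4],"rotation":[0,0,0]},
    {"translation":[0,0,-0.2],"rotation":[0,0,0]},
    {"translation":[0,0,0],"rotation":[0,0,0]},
    {"translation":[0,0,0],"rotation":[0,0,0]}
  ]
}}

```text
clock: 23.92
tool_pos: [0.485, 0.2597, 0.1288]
orientation: [-3.14, 0.0, 1.655]
force: [-0.9, -0.3, -1.8]
finger_gap: 0.0537
```

```bash
python3 tip.py t8;python3 go.py .645 .202 .13 94.8
```

```text
23.925 [0.48502219 0.25965039 0.12884964] 0.053739441720334714 [-0.9 -0.3 -1.8]
t 24.02 pos [0.4849 0.2596 0.1287] yaw 94.8 gap 0.0538 F [-0.4 -0.8 -1.8]
rot units [-0.01  0.    0.  ] trans units now-frame [-1.42  3.09 -0.03] after rot [-1.42  3.09 -0.03]
```

View pics/t8.png

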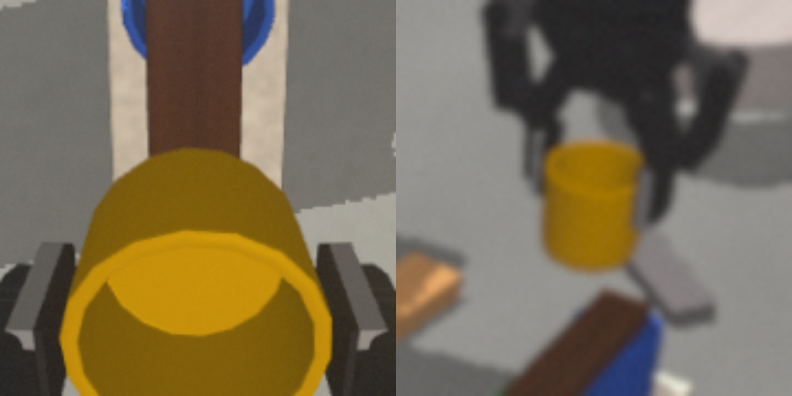

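{"fn": "play_rows", "kwargs": {
  "commands": [
    {"translation":[-0.1,0.2,0],"rotation":[0,0,0]},
    {"translation":[-0.2,0.45,0],"rotation":[0,0,0]},
    {"translation":[-0.26,0.55,0],"rotation":[0,0,0]},
    {"translation":[-0.26,0.55,0],"rotation":[0,0,0]},
    {"translation":[-0.25,0.55,0],"rotation":[0,0,0]},
    {"translation":[-0.2,0.45,0],"rotation":[0,0,0]},
    {"translation":[-0.15,0.34,0],"rotation":[0,0,0]},
    {"translation":[0,0,0],"rotation":[0,0,0]},
    {"translation":[0,0,0],"rotation":[0,0,0]}
  ]
}}

```text
clock: 25.15
tool_pos: [0.6449, 0.202, 0.1289]
orientation: [-3.14, -0.0, 1.655]
force: [-0.1, -0.1, -1.5]
finger_gap: 0.0534
```

{"fn": "play_rows", "kwargs": {
  "commands": [
    {"translation":[0,0,0.3],"rotation":[0,0,0]},
    {"translation":[0,0,0.45],"rotation":[0,0,0]},
    {"translation":[0,0,0.45],"rotation":[0,0,0]},
    {"translation":[0,0,0.45],"rotation":[0,0,0]},
    {"translation":[0,0,0.35],"rotation":[0,0,0]},
    {"translation":[0,0,0.2],"rotation":[0,0,0]},
    {"translation":[0,0,0.1],"rotation":[0,0,0]},
    {"translation":[0,0,0.1],"rotation":[0,0,0]},
    {"translation":[0,0,0],"rotation":[0,0,0]},
    {"translation":[0,0,0],"rotation":[0,0,0]}
  ]
}}

```text
clock: 26.4
tool_pos: [0.646, 0.2021, 0.0102]
orientation: [3.141, -0.0, 1.655]
force: [-0.5, 0.4, -1.6]
finger_gap: 0.0535
```

```bash
python3 tip.py t9;python3 go.py .645 .202 -.002 94.8
```

```text
26.4 [0.64595142 0.20212559 0.01019217] 0.0534515873169446 [-0.5  0.4 -1.6]
t 26.5 pos [0.6459 0.2021 0.0101] yaw 94.8 gap 0.0534 F [-0.2  0.4 -0. ]
rot units [ 0.01 -0.    0.  ] trans units now-frame [-0.   -0.02  0.24] after rot [-0.   -0.02  0.24]
```

View pics/t9.png

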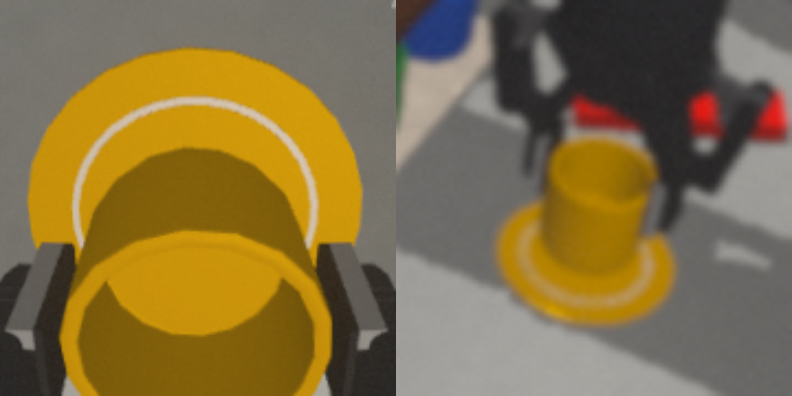

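{"fn": "play_rows", "kwargs": {
  "commands": [
    {"translation":[0,0,0.1],"rotation":[0,0,0]},
    {"translation":[0,0,0.08],"rotation":[0,0,0]},
    {"translation":[0,0,0.04],"rotation":[0,0,0]},
    {"translation":[0,0,0],"rotation":[0,0,0]},
    {"translation":[0,0,0],"rotation":[0,0,0]}
  ]
}}

```text
clock: 27.12
tool_pos: [0.6455, 0.2021, -0.0015]
orientation: [3.141, 0.0, 1.655]
force: [1.0, -0.2, -0.7]
finger_gap: 0.0537
```

{"fn": "play_rows", "kwargs": {
  "commands": [
    {"translation":[0,0,0.02],"rotation":[0,0,0]},
    {"translation":[0,0,0],"rotation":[0,0,0]},
    {"translation":[0,0,0],"rotation":[0,0,0]}
  ]
}}

```text
clock: 27.5
tool_pos: [0.6456, 0.2021, -0.0017]
orientation: [3.141, 0.0, 1.655]
force: [-2.8, -0.5, 5.8]
finger_gap: 0.0535
```

Contact. Releasing and rising.

{"fn": "play_rows", "kwargs": {
  "commands": [
    {"translation":[0,0,0],"rotation":[0,0,0]},
    {"translation":[0,0,0],"rotation":[0,0,0]},
    {"translation":[0,0,0],"rotation":[0,0,0]},
    {"translation":[0,0,0],"rotation":[0,0,0]},
    {"translation":[0,0,0],"rotation":[0,0,0]}
  ],
  "grip": -0.8
}}

```text
clock: 28.12
tool_pos: [0.6455, 0.2021, -0.0025]
orientation: [-3.142, -0.0, 1.655]
force: [-0.4, -1.1, 0.8]
finger_gap: 0.077
```

{"fn": "play_rows", "kwargs": {
  "commands": [
    {"translation":[0,0,-0.1],"rotation":[0,0,0]},
    {"translation":[0,0,-0.4],"rotation":[0,0,0]},
    {"translation":[0,0,-0.6],"rotation":[0,0,0]},
    {"translation":[0,0,-0.8],"rotation":[0,0,0]},
    {"translation":[0,0,-0.8],"rotation":[0,0,0]},
    {"translation":[0,0,-0.6],"rotation":[0,0,0]},
    {"translation":[0,0,-0.3],"rotation":[0,0,0]},
    {"translation":[0,0,0],"rotation":[0,0,0]},
    {"translation":[0,0,0],"rotation":[0,0,0]}
  ]
}}

```text
clock: 29.25
tool_pos: [0.6446, 0.2019, 0.176]
orientation: [-3.139, 0.0, 1.655]
force: [-0.6, -0.2, 0.0]
finger_gap: 0.0769
```

```bash
python3 - <<'E'
from h import *
m=env.camera_model('wrist'); I=env.snapshot('wrist'); save('w12',I)
print([np.round(proj(m,X,True),1) for X in [(.645,.202,.058),(.645,.202,.008),(.483,.2598,.072)]])
E
python3 go.py .483 .2598 .18 94.8
```

```text
[array([279.2, 193.1]), array([279.3, 180.6]), array([109.8, 124.4])]
t 29.3 pos [0.6444 0.2019 0.1757] yaw 94.8 gap 0.0767 F [ 0.2  0.7 -0.1]
rot units [-0.02  0.    0.  ] trans units now-frame [ 1.43 -3.12 -0.08] after rot [ 1.42 -3.12 -0.09]
```

View pics/w12.png

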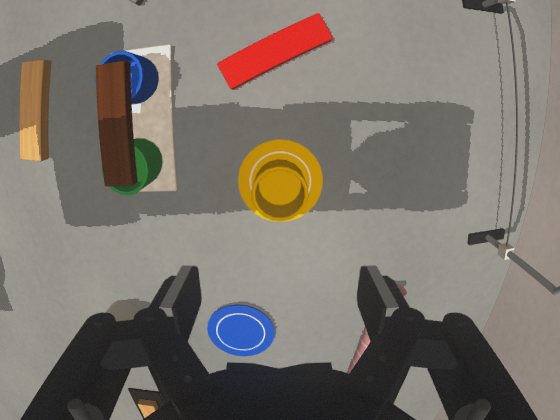

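The yellow cup stands with its rim centre near (279.5,193), against (279.2,193.1) expected for centred. The dark bar still bridges the two cups, so I'll go above it.

{"fn": "play_rows", "kwargs": {
  "commands": [
    {"translation":[0.1,-0.2,0],"rotation":[0,0,0]},
    {"translation":[0.2,-0.45,0],"rotation":[0,0,0]},
    {"translation":[0.26,-0.55,0],"rotation":[0,0,0]},
    {"translation":[0.26,-0.55,0],"rotation":[0,0,0]},
    {"translation":[0.25,-0.55,0],"rotation":[0,0,0]},
    {"translation":[0.2,-0.45,0],"rotation":[0,0,0]},
    {"translation":[0.16,-0.37,0],"rotation":[0,0,0]},
    {"translation":[0,0,0],"rotation":[0,0,0]},
    {"translation":[0,0,0],"rotation":[0,0,0]}
  ],
  "grip": -0.2
}}

```text
clock: 30.42
tool_pos: [0.4846, 0.2601, 0.1777]
orientation: [3.141, 0.0, 1.655]
force: [0.2, 0.6, -0.1]
finger_gap: 0.0512
```

```bash
python3 - <<'E'
from h import *
import wm
m=env.camera_model('wrist'); I=env.snapshot('wrist'); save('w13',I)
print([np.round(proj(m,X,True),1) for X in [(.483,.2598,.072)]])
wm.bar('dark',(230,90,330,270),.072,I,m)
wm.bar('white',(230,70,340,280),.008,I,m)
E
python3 go.py .483 .2598 .06 94.8
```

```text
[array([276.4, 197. ])]
dark centre [0.4847 0.2605] sides [ 30.8 116.3] yaw 94.8
white centre [0.4855 0.2603] sides [ 74.5 161.9] yaw 94.8
t 30.48 pos [0.4848 0.2599 0.1777] yaw 94.8 gap 0.0508 F [-0.5 -0.  -0.3]
rot units [0. 0. 0.] trans units now-frame [ 0.   -0.04  2.35] after rot [ 0.   -0.04  2.35]
```

View pics/w13.png

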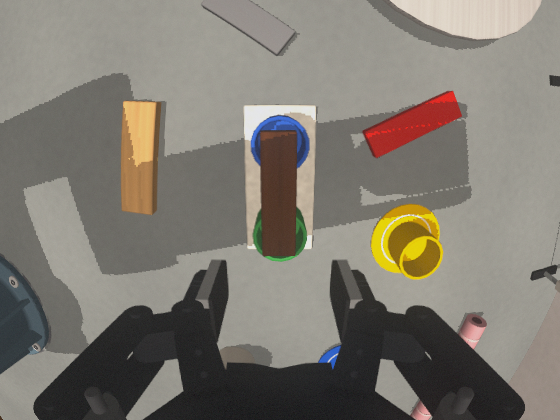

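The dark bar is centred under the tool: (0.4847,0.2605) against TCP (0.4848,0.2599), at the same yaw. Descending.

{"fn": "play_rows", "kwargs": {
  "commands": [
    {"translation":[0,0,0.3],"rotation":[0,0,0]},
    {"translation":[0,0,0.5],"rotation":[0,0,0]},
    {"translation":[0,0,0.5],"rotation":[0,0,0]},
    {"translation":[0,0,0.5],"rotation":[0,0,0]},
    {"translation":[0,0,0.4],"rotation":[0,0,0]},
    {"translation":[0,0,0.3],"rotation":[0,0,0]},
    {"translation":[0,0,0.25],"rotation":[0,0,0]},
    {"translation":[0,0,0.12],"rotation":[0,0,0]},
    {"translation":[0,0,0],"rotation":[0,0,0]},
    {"translation":[0,0,0],"rotation":[0,0,0]}
  ]
}}

```text
clock: 31.72
tool_pos: [0.4846, 0.2604, 0.0348]
orientation: [3.14, -0.0, 1.655]
force: [-0.1, -0.3, 0.7]
finger_gap: 0.0515
```

```bash
python3 tip.py t10
```

```text
31.725 [0.48463929 0.26040994 0.03478218] 0.05150489570201781 [-0.1 -0.3  0.7]
```

View pics/t10.png

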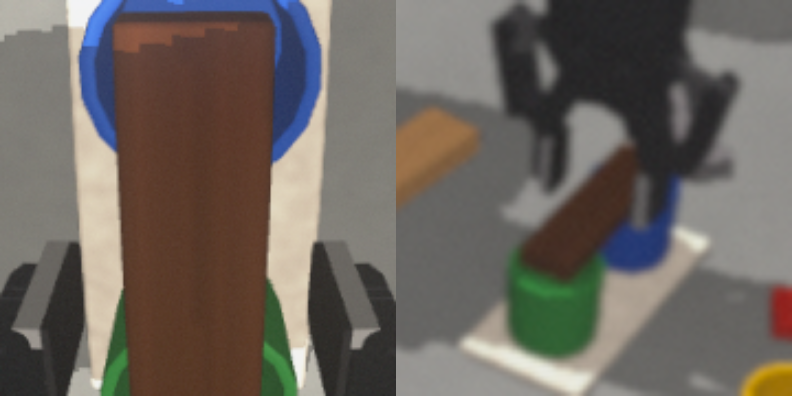

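{"fn": "play_rows", "kwargs": {
  "commands": [
    {"translation":[0,0,0],"rotation":[0,0,0]},
    {"translation":[0,0,0],"rotation":[0,0,0]},
    {"translation":[0,0,0],"rotation":[0,0,0]},
    {"translation":[0,0,0],"rotation":[0,0,0]},
    {"translation":[0,0,0],"rotation":[0,0,0]},
    {"translation":[0,0,0],"rotation":[0,0,0]}
  ],
  "grip": 0.5,
  "grip_force": 35
}}

```text
clock: 32.58
tool_pos: [0.4845, 0.2604, 0.0347]
orientation: [3.141, -0.0, 1.655]
force: [-0.8, -0.6, 5.6]
finger_gap: 0.0307
```

{"fn": "play_rows", "kwargs": {
  "commands": [
    {"translation":[0,0,-0.04],"rotation":[0,0,0]},
    {"translation":[0,0,-0.08],"rotation":[0,0,0]},
    {"translation":[0,0,-0.15],"rotation":[0,0,0]},
    {"translation":[0,0,-0.4],"rotation":[0,0,0]},
    {"translation":[0,0,-0.6],"rotation":[0,0,0]},
    {"translation":[0,0,-0.6],"rotation":[0,0,0]},
    {"translation":[0,0,-0.4],"rotation":[0,0,0]},
    {"translation":[0,0,-0.2],"rotation":[0,0,0]},
    {"translation":[0,0,0],"rotation":[0,0,0]},
    {"translation":[0,0,0],"rotation":[0,0,0]}
  ]
}}

```text
clock: 33.83
tool_pos: [0.4833, 0.26, 0.1566]
orientation: [-3.14, 0.0, 1.655]
force: [-0.8, -1.1, -0.2]
finger_gap: 0.0303
```

```bash
python3 tip.py t11; python3 go.py .449 -.255 .158 97.5
```

```text
33.825 [0.48334015 0.26000025 0.15655216] 0.030348630877592913 [-0.8 -1.1 -0.2]
t 33.92 pos [0.4833 0.26   0.1564] yaw 94.8 gap 0.0304 F [-0.2  0.1 -0.6]
rot units [-0.01  0.   -0.33] trans units now-frame [-10.2   -1.55  -0.02] after rot [-10.12  -2.02  -0.03]
```

View pics/t11.png

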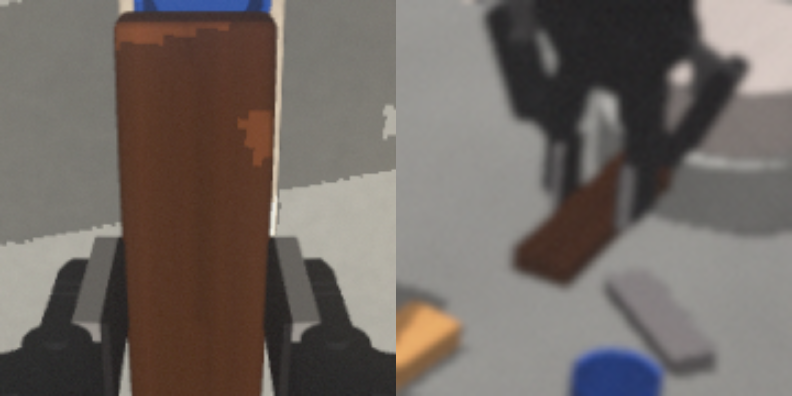

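The dark bar is held level. Carrying it to the pad; contact is expected at TCP z of about -0.004.

{"fn": "play_rows", "kwargs": {
  "commands": [
    {"translation":[0,0,0],"rotation":[0,0,-0.33]},
    {"translation":[-0.4,-0.08,0],"rotation":[0,0,0]},
    {"translation":[-0.7,-0.14,0],"rotation":[0,0,0]},
    {"translation":[-0.75,-0.15,0],"rotation":[0,0,0]},
    {"translation":[-0.75,-0.15,0],"rotation":[0,0,0]},
    {"translation":[-0.75,-0.15,0],"rotation":[0,0,0]},
    {"translation":[-0.75,-0.15,0],"rotation":[0,0,0]},
    {"translation":[-0.75,-0.15,0],"rotation":[0,0,0]},
    {"translation":[-0.75,-0.15,0],"rotation":[0,0,0]},
    {"translation":[-0.75,-0.15,0],"rotation":[0,0,0]}
  ]
}}

```text
clock: 35.17
tool_pos: [0.4613, -0.0647, 0.1572]
orientation: [-3.141, -0.0, 1.7]
force: [0.2, -0.4, -0.8]
finger_gap: 0.0307
```

{"fn": "play_rows", "kwargs": {
  "commands": [
    {"translation":[-0.75,-0.15,0],"rotation":[0,0,0]},
    {"translation":[-0.75,-0.15,0],"rotation":[0,0,0]},
    {"translation":[-0.75,-0.15,0],"rotation":[0,0,0]},
    {"translation":[-0.7,-0.15,0],"rotation":[0,0,0]},
    {"translation":[-0.55,-0.1,0],"rotation":[0,0,0]},
    {"translation":[-0.27,-0.05,0],"rotation":[0,0,0]},
    {"translation":[0,0,0],"rotation":[0,0,0]},
    {"translation":[0,0,0],"rotation":[0,0,0]}
  ]
}}

```text
clock: 36.17
tool_pos: [0.4495, -0.2537, 0.1574]
orientation: [-3.141, -0.001, 1.702]
force: [0.1, -0.3, -0.2]
finger_gap: 0.0308
```

```bash
python3 - <<'E'
from h import *
m=env.camera_model('wrist'); I=env.snapshot('wrist'); save('w14',I)
E
python3 go.py .4495 -.2552 -.004 97.5
```

```text
t 36.23 pos [ 0.4496 -0.2536  0.1574] yaw 97.5 gap 0.0302 F [-0.6  0.3 -0.4]
rot units [-0. -0.  0.] trans units now-frame [-0.03 -0.01  3.23] after rot [-0.03 -0.01  3.23]
```

View pics/w14.png

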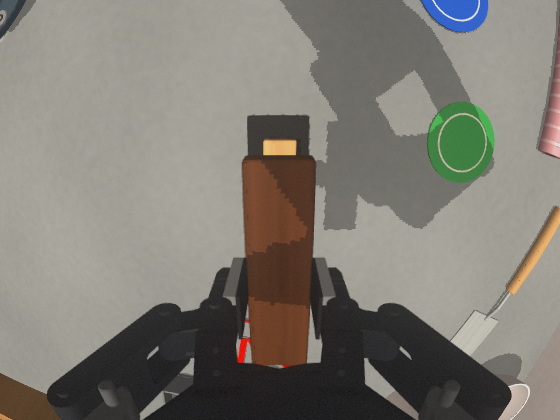

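Aligned over the light bar and pad (centre column 279). Lowering.

{"fn": "play_rows", "kwargs": {
  "commands": [
    {"translation":[-0.03,0,0.3],"rotation":[0,0,0]},
    {"translation":[0,0,0.5],"rotation":[0,0,0]},
    {"translation":[0,0,0.5],"rotation":[0,0,0]},
    {"translation":[0,0,0.5],"rotation":[0,0,0]},
    {"translation":[0,0,0.5],"rotation":[0,0,0]},
    {"translation":[0,0,0.4],"rotation":[0,0,0]},
    {"translation":[0,0,0.3],"rotation":[0,0,0]},
    {"translation":[0,0,0.1],"rotation":[0,0,0]},
    {"translation":[0,0,0],"rotation":[0,0,0]},
    {"translation":[0,0,0],"rotation":[0,0,0]}
  ]
}}

```text
clock: 37.48
tool_pos: [0.4505, -0.2566, 0.0033]
orientation: [3.141, 0.001, 1.701]
force: [-0.6, 0.2, 0.6]
finger_gap: 0.0305
```

{"fn": "play_rows", "kwargs": {
  "commands": [
    {"translation":[0,0,0.06],"rotation":[0,0,0]},
    {"translation":[0,0,0.05],"rotation":[0,0,0]},
    {"translation":[0,0,0],"rotation":[0,0,0]},
    {"translation":[0,0,0],"rotation":[0,0,0]}
  ]
}}

```text
clock: 37.98
tool_pos: [0.4499, -0.2561, -0.0029]
orientation: [-3.142, -0.0, 1.701]
force: [-0.4, -0.2, -0.2]
finger_gap: 0.031
```

{"fn": "play_rows", "kwargs": {
  "commands": [
    {"translation":[0,0,0.03],"rotation":[0,0,0]},
    {"translation":[0,0,0],"rotation":[0,0,0]},
    {"translation":[0,0,0],"rotation":[0,0,0]}
  ]
}}

```text
clock: 38.35
tool_pos: [0.4501, -0.2563, -0.0043]
orientation: [3.141, 0.0, 1.701]
force: [-0.2, 0.1, 2.0]
finger_gap: 0.0306
```

{"fn": "play_rows", "kwargs": {
  "commands": [
    {"translation":[0,0,0.02],"rotation":[0,0,0]},
    {"translation":[0,0,0],"rotation":[0,0,0]},
    {"translation":[0,0,0],"rotation":[0,0,0]}
  ]
}}

```text
clock: 38.72
tool_pos: [0.4501, -0.2563, -0.0043]
orientation: [-3.142, 0.0, 1.701]
force: [-4.1, 3.0, 12.3]
finger_gap: 0.0307
```

Contact at -0.0043, as expected. Releasing and rising.

{"fn": "play_rows", "kwargs": {
  "commands": [
    {"translation":[0,0,-0.02],"rotation":[0,0,0]},
    {"translation":[0,0,0],"rotation":[0,0,0]},
    {"translation":[0,0,0],"rotation":[0,0,0]},
    {"translation":[0,0,0],"rotation":[0,0,0]},
    {"translation":[0,0,-0.1],"rotation":[0,0,0]},
    {"translation":[0,0,-0.4],"rotation":[0,0,0]},
    {"translation":[0,0,-0.8],"rotation":[0,0,0]},
    {"translation":[0,0,-0.8],"rotation":[0,0,0]},
    {"translation":[0,0,-0.8],"rotation":[0,0,0]},
    {"translation":[0,0,-0.4],"rotation":[0,0,0]}
  ],
  "grip": -0.3
}}

```text
clock: 39.98
tool_pos: [0.4509, -0.257, 0.1637]
orientation: [3.139, 0.003, 1.701]
force: [-0.4, -0.2, 0.4]
finger_gap: 0.0558
```

{"fn": "play_rows", "kwargs": {
  "commands": [
    {"translation":[0,0,-0.1],"rotation":[0,0,0]},
    {"translation":[0,0,0],"rotation":[0,0,0]},
    {"translation":[0,0,0],"rotation":[0,0,0]}
  ],
  "grip": -1
}}

```text
clock: 40.35
tool_pos: [0.4492, -0.2555, 0.1642]
orientation: [-3.14, -0.002, 1.701]
force: [-0.5, 0.5, -0.2]
finger_gap: 0.0855
```

```bash
python3 - <<'E'
from h import *
import wm
m=env.camera_model('wrist'); I=env.snapshot('wrist'); save('w15',I)
wm.bar('dark',(245,130,312,290),.033,I,m)
wm.bar('wood',(230,110,330,300),.019,I,m)
E
python3 go.py .487 .216 .17 94.8
```

```text
dark centre [ 0.4503 -0.2559] sides [ 31.9 116.4] yaw 97.8
wood centre [ 0.4507 -0.2601] sides [ 30.8 120.7] yaw 97.7
t 40.4 pos [ 0.4493 -0.2555  0.1642] yaw 97.5 gap 0.0855 F [-0.5 -0.1  1.2]
rot units [-0.01 -0.01  0.33] trans units now-frame [ 9.25  1.97 -0.1 ] after rot [ 9.33  1.54 -0.12]
```

View pics/w15.png

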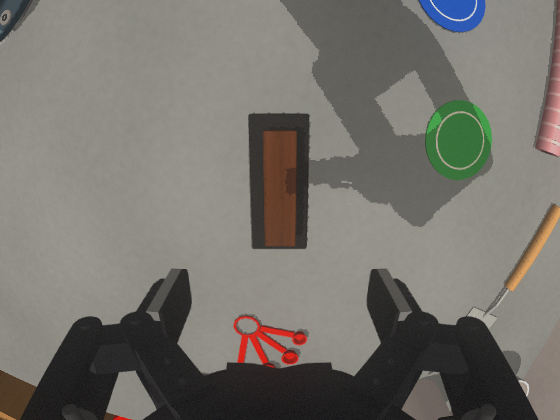

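The dark bar lies on the light one at (0.450,-0.256), yaw 97.8°. Next, the green cup.

{"fn": "play_rows", "kwargs": {
  "commands": [
    {"translation":[0,0,0],"rotation":[0,0,0.33]},
    {"translation":[0.4,0.07,0],"rotation":[0,0,0]},
    {"translation":[0.7,0.11,0],"rotation":[0,0,0]},
    {"translation":[0.75,0.12,0],"rotation":[0,0,0]},
    {"translation":[0.75,0.12,0],"rotation":[0,0,0]},
    {"translation":[0.75,0.12,0],"rotation":[0,0,0]},
    {"translation":[0.75,0.12,0],"rotation":[0,0,0]},
    {"translation":[0.75,0.12,0],"rotation":[0,0,0]},
    {"translation":[0.75,0.12,0],"rotation":[0,0,0]},
    {"translation":[0.75,0.12,0],"rotation":[0,0,0]}
  ]
}}

```text
clock: 41.65
tool_pos: [0.473, 0.0669, 0.1651]
orientation: [-3.141, -0.0, 1.657]
force: [-0.3, 1.2, 0.1]
finger_gap: 0.0852
```

{"fn": "play_rows", "kwargs": {
  "commands": [
    {"translation":[0.75,0.12,0],"rotation":[0,0,0]},
    {"translation":[0.75,0.13,0],"rotation":[0,0,0]},
    {"translation":[0.75,0.13,0],"rotation":[0,0,0]},
    {"translation":[0.5,0.12,0],"rotation":[0,0,0]},
    {"translation":[0.25,0.04,0],"rotation":[0,0,0]},
    {"translation":[0,0,0],"rotation":[0,0,0]},
    {"translation":[0,0,0],"rotation":[0,0,0]}
  ]
}}

```text
clock: 42.52
tool_pos: [0.4879, 0.2156, 0.1654]
orientation: [-3.141, 0.0, 1.655]
force: [-0.4, 0.7, 0.2]
finger_gap: 0.0856
```

```bash
python3 - <<'E'
from h import *
import wm
m=env.camera_model('wrist'); I=env.snapshot('wrist'); save('w16',I)
for n,X in dict(g=(.487,.216,.058),b=(.480,.3025,.058)).items():
    R=[proj(m,np.array(X)+[.027*np.cos(a),.027*np.sin(a),0],True) for a in np.linspace(0,6.28,60)]
    cv2.polylines(I,[np.int32(R)],True,(255,0,255),1)
save('c16',cv2.resize(I[60:260,200:400],None,fx=2.8,fy=2.8))
E
python3 go.py .487 .216 -.002 94.8
```

```text
t 42.58 pos [0.4881 0.2155 0.1655] yaw 94.8 gap 0.0854 F [0.1 0.4 0.2]
rot units [-0.  0. -0.] trans units now-frame [ 0.01 -0.02  3.35] after rot [ 0.01 -0.02  3.35]
```

View pics/c16.png

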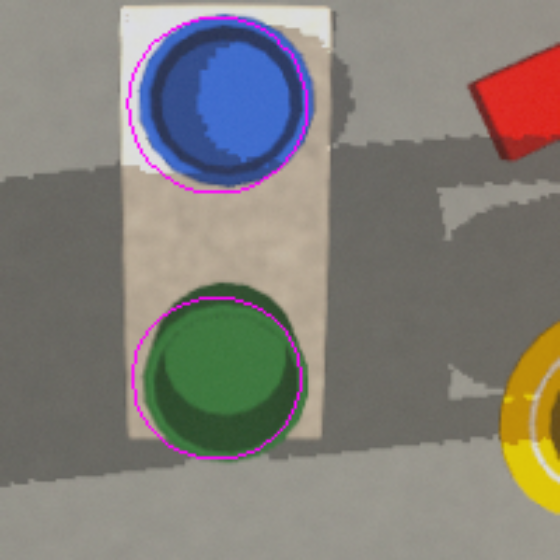

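The measured rims sit about 3 mm (+x) from my first estimates: green at about (0.490,0.216) and blue at about (0.483,0.304). Descending on the green cup.

{"fn": "play_rows", "kwargs": {
  "commands": [
    {"translation":[0.01,0.03,0.3],"rotation":[0,0,0]},
    {"translation":[0,0,0.5],"rotation":[0,0,0]},
    {"translation":[0,0,0.5],"rotation":[0,0,0]},
    {"translation":[0,0,0.5],"rotation":[0,0,0]},
    {"translation":[0,0,0.5],"rotation":[0,0,0]},
    {"translation":[0,0,0.5],"rotation":[0,0,0]},
    {"translation":[0,0,0.3],"rotation":[0,0,0]},
    {"translation":[0,0,0.2],"rotation":[0,0,0]},
    {"translation":[0,0,0.05],"rotation":[0,0,0]},
    {"translation":[0,0,0],"rotation":[0,0,0]}
  ]
}}

```text
clock: 43.82
tool_pos: [0.4902, 0.217, -0.0015]
orientation: [3.141, -0.0, 1.655]
force: [0.0, 0.1, -0.4]
finger_gap: 0.0855
```

{"fn": "play_rows", "kwargs": {
  "commands": [
    {"translation":[0,0,0],"rotation":[0,0,0]},
    {"translation":[0,0,0],"rotation":[0,0,0]},
    {"translation":[0,0,0],"rotation":[0,0,0]},
    {"translation":[0,0,0],"rotation":[0,0,0]},
    {"translation":[0,0,0],"rotation":[0,0,0]},
    {"translation":[0,0,0],"rotation":[0,0,0]},
    {"translation":[0,0,0],"rotation":[0,0,0]}
  ],
  "grip": 0.1,
  "grip_force": 35
}}

```text
clock: 44.7
tool_pos: [0.4903, 0.2171, -0.0009]
orientation: [3.14, -0.0, 1.655]
force: [-1.9, -1.0, 5.3]
finger_gap: 0.0537
```

```bash
python3 tip.py t12
```

```text
44.7 [ 0.49030287  0.21706721 -0.0009007 ] 0.05374380214857423 [-1.9 -1.   5.3]
```

View pics/t12.png

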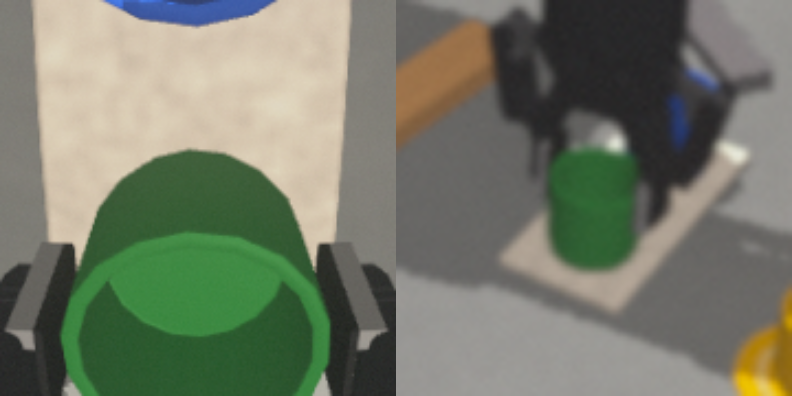

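Gripped the same way as the yellow cup. Lifting.

{"fn": "play_rows", "kwargs": {
  "commands": [
    {"translation":[0,0,-0.06],"rotation":[0,0,0]},
    {"translation":[0,0,-0.1],"rotation":[0,0,0]},
    {"translation":[0,0,-0.3],"rotation":[0,0,0]},
    {"translation":[0,0,-0.5],"rotation":[0,0,0]},
    {"translation":[0,0,-0.6],"rotation":[0,0,0]},
    {"translation":[0,0,-0.6],"rotation":[0,0,0]},
    {"translation":[0,0,-0.3],"rotation":[0,0,0]},
    {"translation":[0,0,0],"rotation":[0,0,0]},
    {"translation":[0,0,0],"rotation":[0,0,0]}
  ]
}}

```text
clock: 45.92
tool_pos: [0.4888, 0.2167, 0.12]
orientation: [-3.14, 0.0, 1.655]
force: [0.2, 0.5, -1.6]
finger_gap: 0.0538
```

```bash
python3 go.py .644 -.174 .12 94.8
```

```text
t 45.92 pos [0.4888 0.2167 0.12  ] yaw 94.8 gap 0.0538 F [ 0.2  0.5 -1.6]
rot units [-0.01  0.    0.  ] trans units now-frame [-8.05  2.44 -0.  ] after rot [-8.05  2.44 -0.  ]
```

{"fn": "play_rows", "kwargs": {
  "commands": [
    {"translation":[-0.3,0.09,0],"rotation":[0,0,0]},
    {"translation":[-0.5,0.15,0],"rotation":[0,0,0]},
    {"translation":[-0.65,0.2,0],"rotation":[0,0,0]},
    {"translation":[-0.65,0.2,0],"rotation":[0,0,0]},
    {"translation":[-0.65,0.2,0],"rotation":[0,0,0]},
    {"translation":[-0.65,0.2,0],"rotation":[0,0,0]},
    {"translation":[-0.65,0.2,0],"rotation":[0,0,0]},
    {"translation":[-0.65,0.2,0],"rotation":[0,0,0]},
    {"translation":[-0.65,0.2,0],"rotation":[0,0,0]},
    {"translation":[-0.65,0.2,0],"rotation":[0,0,0]}
  ]
}}

```text
clock: 47.18
tool_pos: [0.6062, -0.0764, 0.1198]
orientation: [-3.14, -0.001, 1.655]
force: [-0.6, 1.1, -1.3]
finger_gap: 0.0533
```

{"fn": "play_rows", "kwargs": {
  "commands": [
    {"translation":[-0.65,0.2,0],"rotation":[0,0,0]},
    {"translation":[-0.65,0.2,0],"rotation":[0,0,0]},
    {"translation":[-0.5,0.13,0],"rotation":[0,0,0]},
    {"translation":[-0.25,0.07,0],"rotation":[0,0,0]},
    {"translation":[0,0,0],"rotation":[0,0,0]},
    {"translation":[0,0,0],"rotation":[0,0,0]}
  ]
}}

```text
clock: 47.92
tool_pos: [0.6447, -0.173, 0.1206]
orientation: [-3.141, -0.001, 1.656]
force: [-0.4, -0.4, -0.8]
finger_gap: 0.0536
```

```bash
python3 - <<'E'
from h import *
import wm
m=env.camera_model('wrist'); I=env.snapshot('wrist'); save('w17',I)
print(np.round(proj(m,(.644,-.174,.008),True),1))
E
python3 go.py .644 -.174 -.001 94.8
```

```text
[277.7 195.8]
t 47.98 pos [ 0.6448 -0.1728  0.1208] yaw 94.9 gap 0.0536 F [-0.   0.4 -1.3]
rot units [-0.   -0.    0.01] trans units now-frame [-0.02 -0.02  2.44] after rot [-0.02 -0.02  2.44]
```

View pics/w17.png

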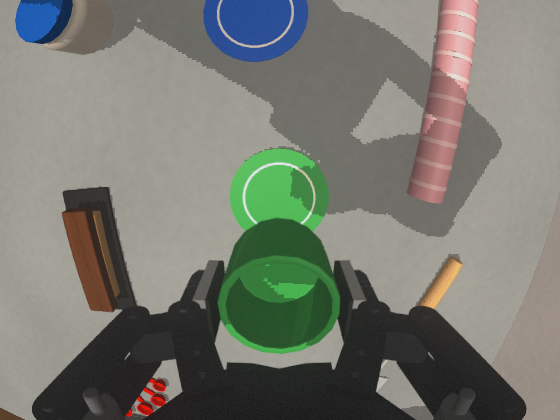

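The saucer shows at (279.5,197) against (277.7,196) predicted, about 1 mm off. Lowering.

{"fn": "play_rows", "kwargs": {
  "commands": [
    {"translation":[-0.01,0,0.3],"rotation":[0,0,0]},
    {"translation":[0,0,0.45],"rotation":[0,0,0]},
    {"translation":[0,0,0.45],"rotation":[0,0,0]},
    {"translation":[0,0,0.45],"rotation":[0,0,0]},
    {"translation":[0,0,0.35],"rotation":[0,0,0]},
    {"translation":[0,0,0.2],"rotation":[0,0,0]},
    {"translation":[0,0,0.1],"rotation":[0,0,0]},
    {"translation":[0,0,0.06],"rotation":[0,0,0]},
    {"translation":[0,0,0],"rotation":[0,0,0]},
    {"translation":[0,0,0],"rotation":[0,0,0]}
  ]
}}

```text
clock: 49.22
tool_pos: [0.6457, -0.1746, 0.0038]
orientation: [3.141, 0.001, 1.655]
force: [0.0, -0.7, -1.5]
finger_gap: 0.0534
```

{"fn": "play_rows", "kwargs": {
  "commands": [
    {"translation":[0,0,0.04],"rotation":[0,0,0]},
    {"translation":[0,0,0.03],"rotation":[0,0,0]},
    {"translation":[0,0,0.02],"rotation":[0,0,0]},
    {"translation":[0,0,0],"rotation":[0,0,0]},
    {"translation":[0,0,0],"rotation":[0,0,0]}
  ]
}}

```text
clock: 49.85
tool_pos: [0.6452, -0.1744, -0.0008]
orientation: [-3.142, 0.0, 1.655]
force: [-3.5, 1.7, 5.8]
finger_gap: 0.0533
```

Contact. Releasing and rising.

{"fn": "play_rows", "kwargs": {
  "commands": [
    {"translation":[0,0,0],"rotation":[0,0,0]},
    {"translation":[0,0,0],"rotation":[0,0,0]},
    {"translation":[0,0,0],"rotation":[0,0,0]},
    {"translation":[0,0,0],"rotation":[0,0,0]},
    {"translation":[0,0,0],"rotation":[0,0,0]}
  ],
  "grip": -0.8
}}

```text
clock: 50.48
tool_pos: [0.6452, -0.1744, -0.0015]
orientation: [-3.142, -0.0, 1.655]
force: [0.2, -0.9, -0.2]
finger_gap: 0.0771
```

{"fn": "play_rows", "kwargs": {
  "commands": [
    {"translation":[0,0,-0.1],"rotation":[0,0,0]},
    {"translation":[0,0,-0.4],"rotation":[0,0,0]},
    {"translation":[0,0,-0.6],"rotation":[0,0,0]},
    {"translation":[0,0,-0.8],"rotation":[0,0,0]},
    {"translation":[0,0,-0.8],"rotation":[0,0,0]},
    {"translation":[0,0,-0.4],"rotation":[0,0,0]},
    {"translation":[0,0,-0.2],"rotation":[0,0,0]},
    {"translation":[0,0,0],"rotation":[0,0,0]},
    {"translation":[0,0,0],"rotation":[0,0,0]}
  ]
}}

```text
clock: 51.6
tool_pos: [0.6442, -0.174, 0.1617]
orientation: [-3.139, -0.002, 1.655]
force: [-1.1, -0.3, -0.4]
finger_gap: 0.077
```

```bash
python3 - <<'E'
from h import *
m=env.camera_model('wrist'); I=env.snapshot('wrist'); save('w18',I)
print([np.round(proj(m,X,True),1) for X in [(.6445,-.174,.058),(.6445,-.174,.008)]])
E
python3 go.py .483 .304 .165 94.8
```

```text
[array([279. , 197.8]), array([279.1, 184.1])]
t 51.65 pos [ 0.6442 -0.174   0.1616] yaw 94.8 gap 0.0771 F [ 0.6  0.3 -0.1]
rot units [-0.02 -0.01  0.  ] trans units now-frame [ 9.8  -2.41 -0.05] after rot [ 9.8  -2.41 -0.07]
```

View pics/w18.png

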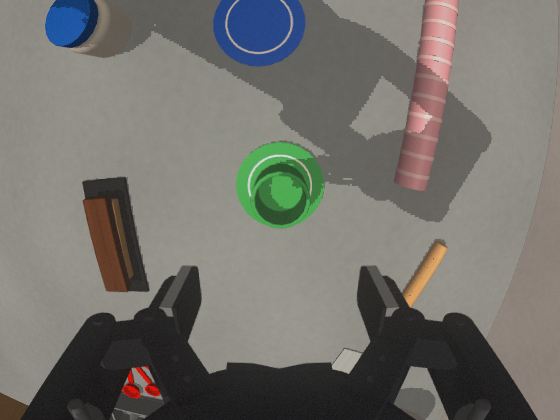

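The green cup is centred: its rim is near (280,197) against (279,197.8) expected. Now the blue cup.

{"fn": "play_rows", "kwargs": {
  "commands": [
    {"translation":[0.4,-0.1,0],"rotation":[0,0,0]},
    {"translation":[0.6,-0.15,0],"rotation":[0,0,0]},
    {"translation":[0.75,-0.18,0],"rotation":[0,0,0]},
    {"translation":[0.75,-0.18,0],"rotation":[0,0,0]},
    {"translation":[0.75,-0.18,0],"rotation":[0,0,0]},
    {"translation":[0.75,-0.18,0],"rotation":[0,0,0]},
    {"translation":[0.75,-0.18,0],"rotation":[0,0,0]},
    {"translation":[0.75,-0.18,0],"rotation":[0,0,0]},
    {"translation":[0.75,-0.18,0],"rotation":[0,0,0]},
    {"translation":[0.75,-0.18,0],"rotation":[0,0,0]}
  ],
  "grip": -1
}}

```text
clock: 52.9
tool_pos: [0.5297, 0.1693, 0.1631]
orientation: [-3.141, -0.0, 1.656]
force: [0.1, 1.0, 1.0]
finger_gap: 0.0857
```

{"fn": "play_rows", "kwargs": {
  "commands": [
    {"translation":[0.75,-0.18,0],"rotation":[0,0,0]},
    {"translation":[0.75,-0.18,0],"rotation":[0,0,0]},
    {"translation":[0.6,-0.16,0],"rotation":[0,0,0]},
    {"translation":[0.45,-0.12,0],"rotation":[0,0,0]},
    {"translation":[0.25,-0.08,0],"rotation":[0,0,0]},
    {"translation":[0,0,0],"rotation":[0,0,0]},
    {"translation":[0,0,0],"rotation":[0,0,0]}
  ]
}}

```text
clock: 53.78
tool_pos: [0.4839, 0.3032, 0.1634]
orientation: [-3.141, 0.0, 1.655]
force: [0.3, -0.1, 0.9]
finger_gap: 0.085
```

```bash
python3 - <<'E'
from h import *
m=env.camera_model('wrist'); I=env.snapshot('wrist'); save('w19',I)
for n,X in dict(b=(.483,.304,.058)).items():
    R=[proj(m,np.array(X)+[.027*np.cos(a),.027*np.sin(a),0],True) for a in np.linspace(0,6.28,60)]
    cv2.polylines(I,[np.int32(R)],True,(255,0,255),1)
save('c19',cv2.resize(I[110:270,200:360],None,fx=3,fy=3))
E
python3 go.py .483 .304 -.001 94.8
```

```text
t 53.83 pos [0.4841 0.303  0.1635] yaw 94.8 gap 0.0854 F [ 0.1 -0.3 -0.9]
rot units [-0.  0. -0.] trans units now-frame [ 0.02 -0.02  3.29] after rot [ 0.02 -0.02  3.29]
```

View pics/c19.png

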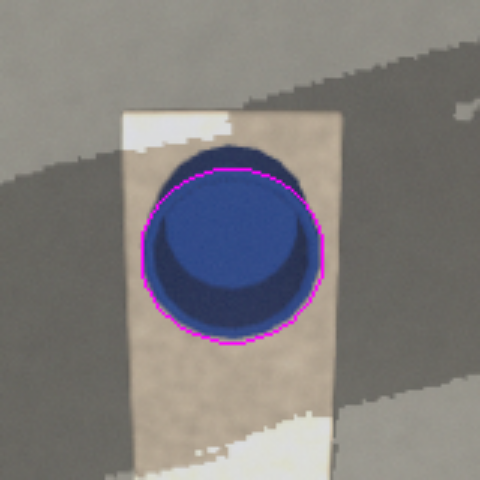

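My estimate matches the blue rim to about 1 mm. Descending and gripping.

{"fn": "play_rows", "kwargs": {
  "commands": [
    {"translation":[0.02,0,0.3],"rotation":[0,0,0]},
    {"translation":[0,0,0.5],"rotation":[0,0,0]},
    {"translation":[0,0,0.5],"rotation":[0,0,0]},
    {"translation":[0,0,0.5],"rotation":[0,0,0]},
    {"translation":[0,0,0.5],"rotation":[0,0,0]},
    {"translation":[0,0,0.45],"rotation":[0,0,0]},
    {"translation":[0,0,0.3],"rotation":[0,0,0]},
    {"translation":[0,0,0.2],"rotation":[0,0,0]},
    {"translation":[0,0,0.04],"rotation":[0,0,0]},
    {"translation":[0,0,0],"rotation":[0,0,0]}
  ]
}}

```text
clock: 55.08
tool_pos: [0.4842, 0.3049, -0.0004]
orientation: [3.141, -0.0, 1.655]
force: [0.4, 0.4, 0.5]
finger_gap: 0.0853
```

{"fn": "play_rows", "kwargs": {
  "commands": [
    {"translation":[0,0,0],"rotation":[0,0,0]},
    {"translation":[0,0,0],"rotation":[0,0,0]},
    {"translation":[0,0,0],"rotation":[0,0,0]},
    {"translation":[0,0,0],"rotation":[0,0,0]},
    {"translation":[0,0,0],"rotation":[0,0,0]},
    {"translation":[0,0,0],"rotation":[0,0,0]},
    {"translation":[0,0,0],"rotation":[0,0,0]}
  ],
  "grip": 0.1,
  "grip_force": 35
}}

```text
clock: 55.95
tool_pos: [0.4845, 0.3051, 0.0]
orientation: [3.14, -0.0, 1.655]
force: [-0.6, -0.8, 6.2]
finger_gap: 0.0522
```

{"fn": "play_rows", "kwargs": {
  "commands": [
    {"translation":[0,0,-0.06],"rotation":[0,0,0]},
    {"translation":[0,0,-0.1],"rotation":[0,0,0]},
    {"translation":[0,0,-0.3],"rotation":[0,0,0]},
    {"translation":[0,0,-0.5],"rotation":[0,0,0]},
    {"translation":[0,0,-0.6],"rotation":[0,0,0]},
    {"translation":[0,0,-0.6],"rotation":[0,0,0]},
    {"translation":[0,0,-0.3],"rotation":[0,0,0]},
    {"translation":[0,0,0],"rotation":[0,0,0]},
    {"translation":[0,0,0],"rotation":[0,0,0]}
  ]
}}

```text
clock: 57.08
tool_pos: [0.4829, 0.3044, 0.1209]
orientation: [-3.14, 0.001, 1.655]
force: [0.1, -0.3, -1.1]
finger_gap: 0.0519
```

```bash
python3 tip.py t13; python3 go.py .6095 -.0077 .12 94.8
```

```text
57.075 [0.48291647 0.30437899 0.12090383] 0.05193234040482869 [ 0.1 -0.3 -1.1]
t 57.17 pos [0.4828 0.3043 0.1206] yaw 94.8 gap 0.0522 F [-0.4 -0.1  0. ]
rot units [-0.02  0.    0.  ] trans units now-frame [-6.43  2.    0.01] after rot [-6.43  2.    0.01]
```

View pics/t13.png

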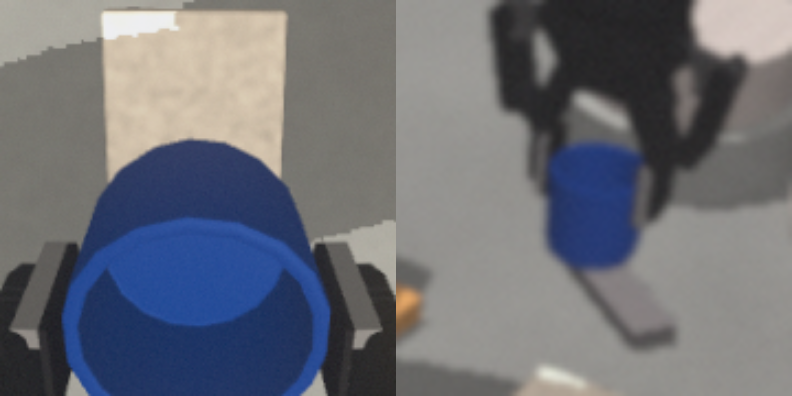

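The blue cup is held upright and sits about 2 mm toward +y in the hand, which I'll compensate for. Carrying to the blue saucer.

{"fn": "play_rows", "kwargs": {
  "commands": [
    {"translation":[-0.3,0.09,0],"rotation":[0,0,0]},
    {"translation":[-0.5,0.15,0],"rotation":[0,0,0]},
    {"translation":[-0.65,0.2,0],"rotation":[0,0,0]},
    {"translation":[-0.65,0.2,0],"rotation":[0,0,0]},
    {"translation":[-0.65,0.2,0],"rotation":[0,0,0]},
    {"translation":[-0.65,0.2,0],"rotation":[0,0,0]},
    {"translation":[-0.65,0.2,0],"rotation":[0,0,0]},
    {"translation":[-0.65,0.2,0],"rotation":[0,0,0]},
    {"translation":[-0.65,0.2,0],"rotation":[0,0,0]},
    {"translation":[-0.65,0.2,0],"rotation":[0,0,0]}
  ]
}}

```text
clock: 58.42
tool_pos: [0.6007, 0.0114, 0.1215]
orientation: [-3.141, 0.0, 1.655]
force: [-0.2, -0.4, -0.6]
finger_gap: 0.052
```

{"fn": "play_rows", "kwargs": {
  "commands": [
    {"translation":[-0.32,0.1,0],"rotation":[0,0,0]},
    {"translation":[-0.15,0.06,0],"rotation":[0,0,0]},
    {"translation":[0,0,0],"rotation":[0,0,0]},
    {"translation":[0,0,0],"rotation":[0,0,0]}
  ]
}}

```text
clock: 58.92
tool_pos: [0.6103, -0.0082, 0.122]
orientation: [-3.141, -0.0, 1.656]
force: [0.9, 1.0, -0.2]
finger_gap: 0.052
```

```bash
python3 - <<'E'
from h import *
m=env.camera_model('wrist'); I=env.snapshot('wrist'); save('w20',I)
print(np.round(proj(m,(.6095,-.0077,.008),True),1))
E
python3 go.py .6095 -.0097 .0 94.8
```

```text
[277.6 193.8]
t 58.98 pos [ 0.6103 -0.0081  0.122 ] yaw 94.9 gap 0.0519 F [-0.   0.5 -1.3]
rot units [-0.   -0.    0.01] trans units now-frame [-0.03 -0.02  2.44] after rot [-0.03 -0.02  2.44]
```

View pics/w20.png

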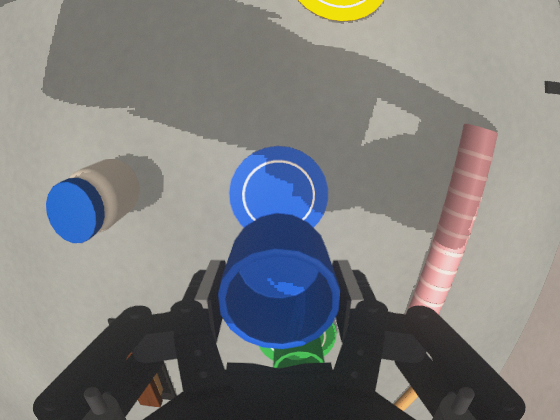

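{"fn": "play_rows", "kwargs": {
  "commands": [
    {"translation":[-0.01,0,0.3],"rotation":[0,0,0]},
    {"translation":[0,0,0.45],"rotation":[0,0,0]},
    {"translation":[0,0,0.45],"rotation":[0,0,0]},
    {"translation":[0,0,0.45],"rotation":[0,0,0]},
    {"translation":[0,0,0.35],"rotation":[0,0,0]},
    {"translation":[0,0,0.2],"rotation":[0,0,0]},
    {"translation":[0,0,0.1],"rotation":[0,0,0]},
    {"translation":[0,0,0.04],"rotation":[0,0,0]},
    {"translation":[0,0,0],"rotation":[0,0,0]},
    {"translation":[0,0,0],"rotation":[0,0,0]}
  ]
}}

```text
clock: 60.22
tool_pos: [0.6112, -0.0098, 0.0058]
orientation: [3.14, 0.0, 1.655]
force: [-0.2, 0.1, -0.8]
finger_gap: 0.0516
```

{"fn": "play_rows", "kwargs": {
  "commands": [
    {"translation":[0,0,0.03],"rotation":[0,0,0]},
    {"translation":[0,0,0.03],"rotation":[0,0,0]},
    {"translation":[0,0,0.02],"rotation":[0,0,0]},
    {"translation":[0,0,0],"rotation":[0,0,0]},
    {"translation":[0,0,0],"rotation":[0,0,0]}
  ]
}}

```text
clock: 60.85
tool_pos: [0.6107, -0.0097, 0.0011]
orientation: [3.142, 0.0, 1.655]
force: [-0.8, -0.6, -0.8]
finger_gap: 0.0522
```

{"fn": "play_rows", "kwargs": {
  "commands": [
    {"translation":[0,0,0.02],"rotation":[0,0,0]},
    {"translation":[0,0,0.01],"rotation":[0,0,0]},
    {"translation":[0,0,0],"rotation":[0,0,0]},
    {"translation":[0,0,0],"rotation":[0,0,0]}
  ]
}}

```text
clock: 61.35
tool_pos: [0.6109, -0.0098, 0.0]
orientation: [3.141, 0.0, 1.655]
force: [-2.4, 0.5, 5.9]
finger_gap: 0.0521
```

{"fn": "play_rows", "kwargs": {
  "commands": [
    {"translation":[0,0,0.02],"rotation":[0,0,0]},
    {"translation":[0,0,0],"rotation":[0,0,0]},
    {"translation":[0,0,0],"rotation":[0,0,0]}
  ]
}}

```text
clock: 61.72
tool_pos: [0.6109, -0.0098, -0.0]
orientation: [3.142, 0.0, 1.655]
force: [-6.1, -0.7, 13.1]
finger_gap: 0.052
```

Contact. Releasing and rising.

{"fn": "play_rows", "kwargs": {
  "commands": [
    {"translation":[0,0,-0.01],"rotation":[0,0,0]},
    {"translation":[0,0,0],"rotation":[0,0,0]},
    {"translation":[0,0,0],"rotation":[0,0,0]},
    {"translation":[0,0,0],"rotation":[0,0,0]},
    {"translation":[0,0,0],"rotation":[0,0,0]}
  ],
  "grip": -0.8
}}

```text
clock: 62.35
tool_pos: [0.6106, -0.0097, -0.001]
orientation: [-3.141, -0.0, 1.655]
force: [-0.6, 0.5, -0.2]
finger_gap: 0.0772
```

{"fn": "play_rows", "kwargs": {
  "commands": [
    {"translation":[0,0,-0.1],"rotation":[0,0,0]},
    {"translation":[0,0,-0.4],"rotation":[0,0,0]},
    {"translation":[0,0,-0.8],"rotation":[0,0,0]},
    {"translation":[0,0,-0.8],"rotation":[0,0,0]},
    {"translation":[0,0,-0.8],"rotation":[0,0,0]},
    {"translation":[0,0,-0.8],"rotation":[0,0,0]},
    {"translation":[0,0,-0.4],"rotation":[0,0,0]},
    {"translation":[0,0,0],"rotation":[0,0,0]},
    {"translation":[0,0,0],"rotation":[0,0,0]},
    {"translation":[0,0,0],"rotation":[0,0,0]}
  ]
}}

```text
clock: 63.6
tool_pos: [0.6096, -0.0095, 0.2019]
orientation: [-3.138, -0.001, 1.655]
force: [0.6, 0.5, -0.5]
finger_gap: 0.0769
```

```bash
python3 - <<'E'
from h import *
m=env.camera_model('wrist'); I=env.snapshot('wrist'); mt=env.camera_model('top'); t=env.snapshot('top'); ms=env.camera_model('scene'); s=env.snapshot('scene')
save('top3',t); save('w21',I)
print(env.observe()['tool_pos'],env.observe()['clock'])
def ov(img,m,f):
    img=img.copy()
    for c in [(.645,.2023),(.6095,-.0077),(.6443,-.174)]:
        R=[proj(m,(c[0]+.027*np.cos(a),c[1]+.027*np.sin(a),.058),f) for a in np.linspace(0,6.28,60)]
        cv2.polylines(img,[np.int32(np.round(R))],True,(255,0,255),1)
    return img
save('c21w',ov(I,m,True)); save('c21t',cv2.resize(ov(t,mt,False)[120:260,170:450],None,fx=2.8,fy=2.8)); save('c21s',s)
E
```

```text
[ 0.6101399  -0.00961258  0.20282544] 63.75
```

View pics/c21w.png

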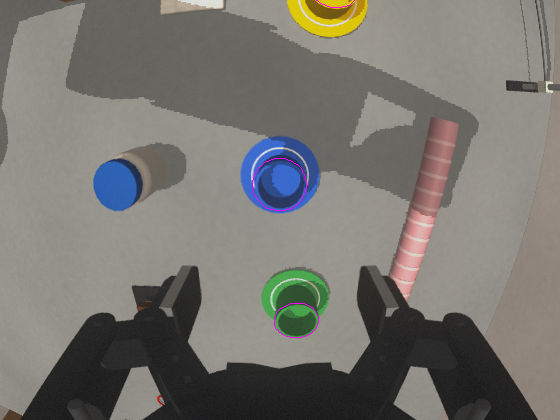

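View pics/c21t.png

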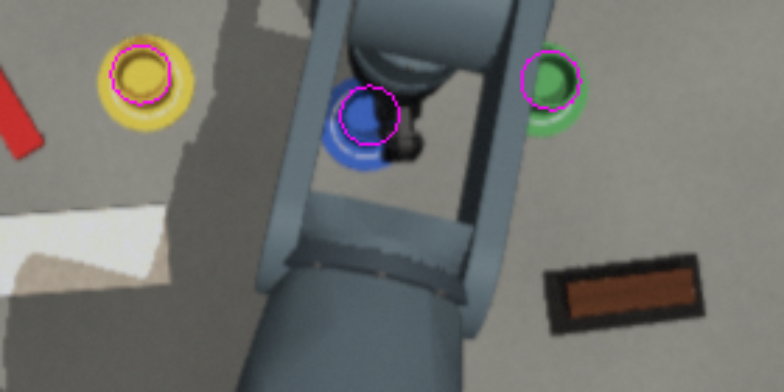

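View pics/c21s.png

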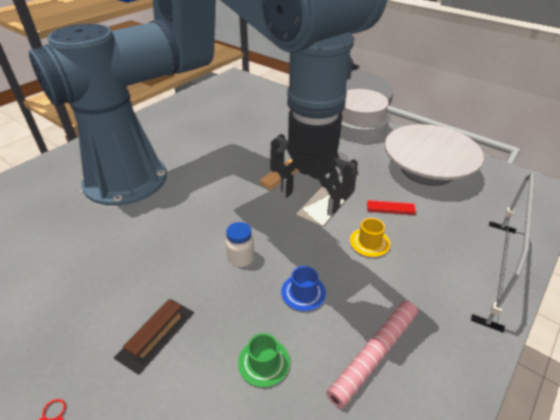

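All three cups stand centred: the expected rims match the wrist view on blue (280,185) and green (297,320), and the top view on yellow and green. The scene view shows both bars piled on the pad and the container in its place. Handing in.

```bash
python3 - <<'E'
from h import *
import wm
m=env.camera_model('scene'); s=env.snapshot('scene')
save('c22',cv2.resize(s[280:380,100:210],None,fx=5,fy=5))
t=env.snapshot('top'); mt=env.camera_model('top')
wm.bar('dark',(360,205,430,245),.033,t,mt,False)
wm.circ('blue',(288,208,322,242),.085,t,mt,False)
wm.circ('yellow',(200,130,242,170),.008,t,mt,False)
print(env.job_done())
E
```

```text
dark centre [ 0.4506 -0.2542] sides [ 36.2 120.7] yaw 97.7Traceback (most recent call last):
  File "<stdin>", line 7, in <module>
  File "wm.py", line 4, in circ
    pts=np.vstack(blobs(img,c,roi,5))[:,0,:]; W=np.array([onz(m,*p,z,fish) for p in cv2.convexHull(pts)[:,0,:].astype(float)])
        ~~~~~~~~~^^^^^^^^^^^^^^^^^^^^
    return _nx.concatenate(arrs, 0, dtype=dtype, casting=casting)
           ~~~~~~~~~~~~~~~^^^^^^^^^^^^^^^^^^^^^^^^^^^^^^^^^^^^^^^
ValueError: need at least one array to concatenate
```

View pics/c22.png

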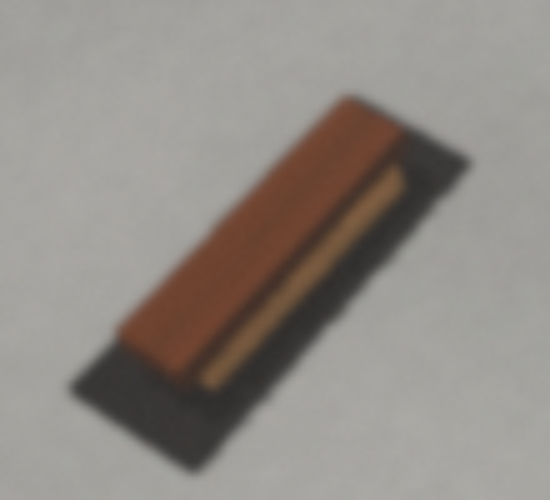

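The pile on the pad is neat. The container check failed only because the arm hides it in the top view; in the scene view it is still at (239,245), as at the start.

```bash
python3 - <<'E'
from h import *
print(env.observe()['qd'].round(4)); print(env.job_done())
E
```

```text
[-0.0002 -0.0059 -0.0042 -0.0005  0.001  -0.0008]
the job is handed in; nothing more can be done
None
```

I took the stack apart and handed the job in at about 64 s on the robot's clock. The hand-in gave no verdict, so the checks below are mine.

**Placed:**
- **Spacers:** the light one is on the pad with the dark one on top.
- **Cups:** yellow, green and blue are each upright on the saucer of their own colour.

**Last checks:**
- **Dark spacer:** its centre is about 2 mm from the pad's centre, and its length is in line with the pad within 1°.
- **Light spacer:** I measured it about 1 mm off centre before covering it. Afterwards I only saw it in the scene picture, lying in line under the dark one.
- **Cups:** their rims match the expected centred outlines to about 1–2 mm. The wrist view covers blue and green, the top view yellow and green.
- **Container:** it is at the same place in the scene picture as at the start. A numeric check from the top camera failed because the arm was in the way.
- **Robot:** it is at rest and above everything, touching nothing.

**Disagreements along the way:**
- **Finger length:** the shut fingertips end about 30 mm above the reported TCP, not at it as described. My first grasp therefore closed on air above the light spacer and touched nothing. I set the later heights from the pictures and from contact.
- **Early measurement:** one set of wrist-camera positions was off by 5–8 mm because the arm was still moving. I repeated it at rest, and it then agreed with the top camera.

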